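# Load and start the block edge-rounder

### The arm

A 6-joint arm with a two-finger parallel gripper is mounted at the origin on the work surface. World frame = base frame: x ahead of the robot, y to its left, z up, the work surface at z = 0. Lengths are in m, angles in degrees, forces in N, time in s.
With the tool pointing down it reaches from about 0.35 to 0.875 m from the base axis. Payload 4.2 kg.
Tool frame: the origin (TCP) lies at the very end of the fingers, on their centre line; the grasp point (between the pads) lies 19 mm behind it; y points along the fingers, z is the direction in which the jaws open and shut, and the axes are right-handed (so a half turn about y gives the same grasp; the last joint's range is limited). The gripper opens to 87 mm and grips with 3 to 60 N. Pads are 19 mm wide; open, the fingers measure 117 mm over their backs; the gripper's body (75 mm by 190 mm) begins 51 mm behind the grasp point.
Start: joints at [90.905, 22.042, 0.453, 0, -68.411, -14.817], TCP at [0.15, 0.607, 0.223] pointing down, gripper open.
Joint ranges: [-179.83, 179.83], [-69.29, 118.12], [-61.27, 80.66], [-181.25, 117.63], [-171.15, -9.14], [-177.46, 177.46]. Speed limits (degrees/s): [159.86, 159.86, 180, 180, 180, 180].

### API

Orientations are given as a 3x3 rotation matrix whose columns are the frame's x, y, z axes.
In Python, from station import r, eyes gives the robot as it stands.
- The arm moves only by the tool play_rows, never from a script. Its argument "deltas" is one flat list of numbers, 5 for each row, row after row: the closure in counts, from 0 (fully open) to 255 (shut), then the shift along the tool's x, y, z in mm, then the turn about the tool's y in rad. In form: [claw, tx, ty, tz, roll, claw, tx, ty, tz, roll, ...]. A call has exactly 10 rows; each row shifts and turns the commanded pose from where the row before left it, along the tool's axes as they then stand; what a row does not reach is not made up. A row lasts 1/10 s, in which the tool goes at most 50 mm and 8.59 degrees, less where a joint would pass 70% of its speed; a pose out of reach is approached as far as the arm can. A call is refused whole if a number of a shift passes 50 or a number of a turn 0.15, either way. A call with a gripper value outside its range is refused whole. The fingers move at their own pace and stop on an object; the grip force is fixed at half the most. Time passes only in rows, so rows that do not move let the fingers close, or fill a call up. It gives the time, the measured TCP pose, the force and the opening at its end, in the units of the state.
- r.sense(): the state, without advancing time (a new reading comes with each control period).
- eyes.capture(name): name is "scene" or "top"; returns a dict with "img" (384x512x3 uint8, blue, green, red), "vfov" (degrees; the focal length in pixels is half the picture's height over the tangent of half this angle, whatever the lens; pixels are square), "cx", "cy" (the principal point, pixels), "R" (3x3) and "t" (3): a world point X has camera coordinates R X + t. Camera axes: x right, y down, z forward; pixel columns grow to the right and rows downward; lengths in m; the calibration is good to about 2 mm. A picture is of the moment at which its call begins. There is no depth.
- r.finish_job(): hands the job in, once; it reports no verdict.
The state is a dict: "time_s": time; "joints": joint angles; "joint_velocities": joint speeds; "effort": joint torques, N m; "tcp_pos": TCP position; "ee_rot": TCP orientation; "wrist_force": force on the tool from outside, world axes, zero at the start; "moment": the same for the moment, N m; "gripper_width": opening from 0.0 (shut) to 1.0 (fully open).
Only numpy, scipy, OpenCV 4.12 (cv2) and the standard library are available. Lean on these libraries where they do the work, as an engineer would, in place of code of your own. Each camera call takes 0.05 s, during which the arm holds its last target.

### The job

Get the edge-rounding machine running on the next batch: tip the wooden blanks off the tray into its tub and put the tray back on its cork mat, set right way up, put every blank that lies loose on the bench in the tub too, and slide the battery along the machine's rail until it clicks fully home. Then, with all that done, press the start button and let go; leave the other things on the bench where they are.

Things in the scene. Friction and masses are not known exactly. Their poses are not given: they have to be found in the camera images.
- machine: (All sizes in mm.) Fixed edge-rounding machine: grey base plate 250 (x) x 440 (y, from -215 to 225) x 25 high, origin under it; its features turn with it (yaw within 0.2 rad). On its +y half stands an open steel tub; on its -y half, along y = -95, the battery rail lies on the plate's bare top (the deck); start button at x = -30, y = -190.
- tub_in (a point): Centre of the tub's inner floor, 33 above the table, axes as the machine. Inside the tub measures 174 (x) x 184 (y), walls 8 thick; the rim is 82 above this point (115 above the table).
- deck_start (a point): Point on the deck's surface, 25 above the table, on the rail's centre line in front of (115 on the robot's side of) rail_home. A battery stood here with its centre over this point, lengthwise along machine x, lies flat on the deck just clear of the rail and need only be slid along machine +x. The rail's flange is 40 wide, its top 12 above the deck, its near end rounded.
- rail_home (a point): Point on the deck's surface, 25 above the table, where the battery's origin lies when fully home; axes as the machine; the battery arrives along machine +x. The aluminium T-rail runs from 50 before this point to 53 beyond it. An end stop 56 beyond it (90 wide, 70 above the table) halts the battery 1 past the exact point.
- roller_a (a joint): Sprung steel roller on the +y side at rail_home (its twin faces it): outward travel, m, 0 at rest and when snapped in, 0.003 while the battery's flank pushes it aside. The battery's leading end meets the rollers 55 before home; pushing past takes about 8 to 10 N, friction included; they snap into its notches at home. Housings 12 above the deck
- battery: Black tool battery, 110 (its x) x 60 (its y) x 60 high, about 0.55 kg, origin at the centre of its underside; either end may go first. A lengthwise T-channel under it (44 wide, mouth 28, roof 14 up; 2 play sideways and up) fits over the rail while its underside glides on the deck. Mid-length notches 13 wide in the lower 14 of each flank take the rollers: grip above them.
- tray: Aluminium tray, floor 160 (its x) x 116 (its y), 4 thick, walls 4 thick and 22 high on three sides; the end at its +x is open for pouring. Floor smooth: blocks slide off it at about 20 to 25 degrees. Origin at the centre of its underside; 0.28 kg.
- tray_grip (a point): Point on the tray's wooden handle bar, over the tray's middle, 80 above its underside, axes as the tray. The bar runs along tray x from 92 behind this point to 30 in front of it, is 16 wide (tray y) and 20 high (10 above and below this point), carried by one post at the tray's back end; 66 free beneath it.
- tray_lip (a point): Middle of the tray's open pouring edge, 80 in front of its origin.
- mat: Fixed cork mat 190 x 150 x 3 high, origin under its centre: the tray's place.
- start (a joint): Travel of the start button, m: 0 released, 0.007 fully down; springs back, about 5 N fully down.
- start_top (a point): Top centre of the start button (36 across), pressed straight down.
- blank1: Blank that starts on the tray: bare wooden block 66 (its x) x 30 (its y) x 24 high, 40 g; origin at the centre of its underside. May be absent (None).
- blank2: Blank that starts on the tray: bare wooden block 66 (its x) x 30 (its y) x 24 high, 40 g; origin at the centre of its underside. May be absent (None).
- blank3: Blank that starts on the tray: bare wooden block 66 (its x) x 30 (its y) x 24 high, 40 g; origin at the centre of its underside. May be absent (None).
- blank4: Blank that starts loose on the bench beyond the tray: bare wooden block 66 (its x) x 30 (its y) x 24 high, 40 g; origin at the centre of its underside. May be absent (None).
- blank5: Blank that starts loose on the bench beyond the tray: bare wooden block 66 (its x) x 30 (its y) x 24 high, 40 g; origin at the centre of its underside. May be absent (None).
- blank6: Blank that starts loose on the bench beyond the tray: bare wooden block 66 (its x) x 30 (its y) x 24 high, 40 g; origin at the centre of its underside. May be absent (None).
- tape: Bystander, loose: roll of paper tape lying flat, 90 across, 25 high mm.
- sander: Bystander, loose: cork sanding block, 100 x 60 x 32 high mm.
There are look-alikes about, which are no part of the job. Leave any green, pink or red look-alike of the blank6 alone.

How it is judged:
By the outcome, as a careful person would: the job done as asked, in the order asked, and still so for the second after the job is handed in, with the robot touching nothing.
Of blank1, blank2, blank3 only 2 to 3 are there at a start; the rules pass over those that are not, and their reading is None.
Of blank4, blank5, blank6 only 2 to 3 are there at a start; the rules pass over those that are not, and their reading is None.
At some moment in a run one of blank4, blank5, blank6, battery may be knocked a few centimetres aside while the robot is not near it.
It also fails if it takes over 192 s, if anything falls off the work surface, if the arm or the gripper's body presses on something with over 40 N, if the wrist force passes 120 N, or if a joint passes its speed limit or range.

## Working session

There is one attempt and no reset: what is moved stays moved. The work goes in short steps, Python scripts to look and compute and a tool call to move; the robot and the scene stay as the last step left them, time stands still between calls to the robot, and variables do not carry over. Pictures are saved under pics/ and viewed, and the job is handed in when it is done.

Besides the shell and the picture viewer there is one more tool, called after "Call:" as name(argument=value, ...) on one line, values as JSON. play_rows: Moves the arm, as the interface text tells. Its arguments: {"type":"object","properties":{"deltas":{"type":"array","items":{"type":"number"}}},"required":["deltas"]}

```bash
ls; mkdir -p pics
python3 - <<'E'
from station import r, eyes
import cv2,json
s=r.sense()
for k,v in s.items(): print(k,v)
for n in("scene","top"):
    c=eyes.capture(n); cv2.imwrite(f"pics/{n}0.png",c["img"]); print(n,c["vfov"],c["cx"],c["cy"],c["R"],c["t"])
E
```

```text
pics
time_s 0.0
joints [ 9.09055962e+01  2.20924231e+01  3.79474120e-01 -3.10306422e-02
 -6.84092608e+01 -1.48175559e+01]
joint_velocities [ 0.00255391  0.00872194 -0.09850531  0.04043279  0.06323029  0.00370112]
effort [-7.60538956e-05 -3.90659881e+01  1.87401474e+01  4.21971560e+00
  1.10499712e-02 -1.87554238e-04]
tcp_pos [0.15008508 0.60609485 0.2214347 ]
ee_rot [[-9.70618266e-01 -4.69813432e-04 -2.40624106e-01]
 [ 2.40624558e-01 -2.14060319e-03 -9.70615908e-01]
 [-5.90723393e-05 -9.99997599e-01  2.19075721e-03]]
wrist_force [-0.04876092  0.30685948 -0.37957186]
moment [ 0.02185012 -0.04984975  0.0323023 ]
gripper_width 1.0010853029804803
scene 48.444366612889525 247.49655133728666 195.24556009742383 [[ 0.67233171  0.74021326 -0.00737624]
 [ 0.51367194 -0.47369413 -0.71537054]
 [-0.53302084  0.47717733 -0.69870637]] [-0.27182177 -0.23799686  1.60374355]
top 51.19105878726632 254.37350158130133 192.81018221890324 [[ 0.00918792 -0.99994189 -0.00563955]
 [-0.99393445 -0.00851434 -0.10964405]
 [ 0.10958966  0.00661274 -0.99395492]] [-0.05582603  0.53394424  1.42600474]
```

View pics/scene0.png

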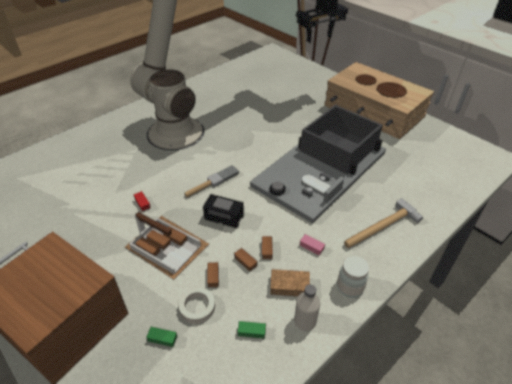

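View pics/top0.png

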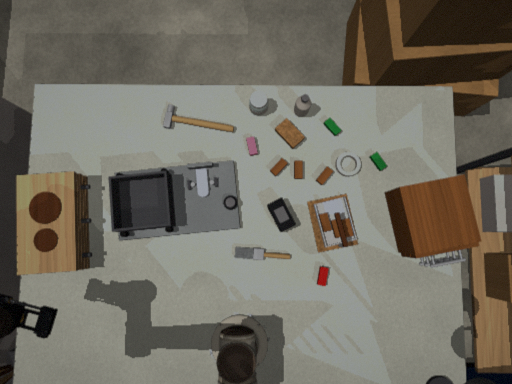

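Run:
```python
import cv2
a=cv2.imread("pics/top0.png")[90:290,100:400]; cv2.imwrite("pics/top0c.png",cv2.resize(a,(800,533),interpolation=cv2.INTER_CUBIC))
a=cv2.imread("pics/scene0.png")[100:350,110:400]; cv2.imwrite("pics/scene0c.png",cv2.resize(a,(696,600),interpolation=cv2.INTER_CUBIC))
```

```text
(no output)
```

View pics/top0c.png

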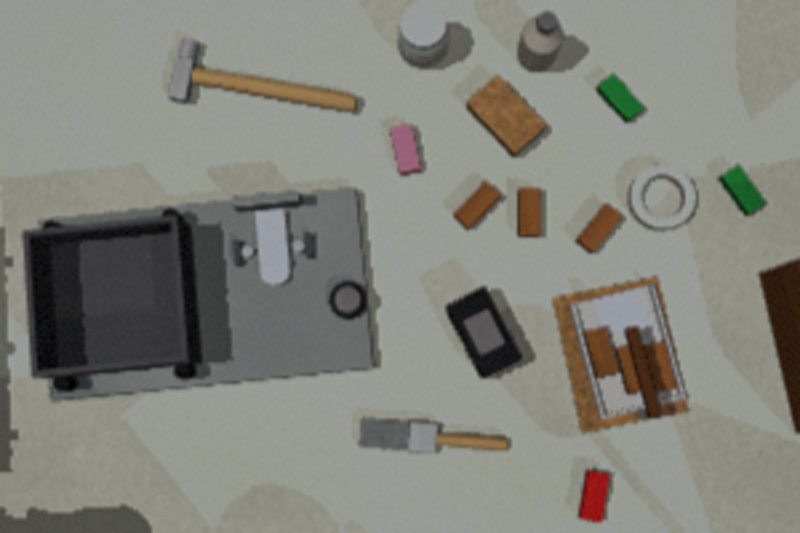

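View pics/scene0c.png

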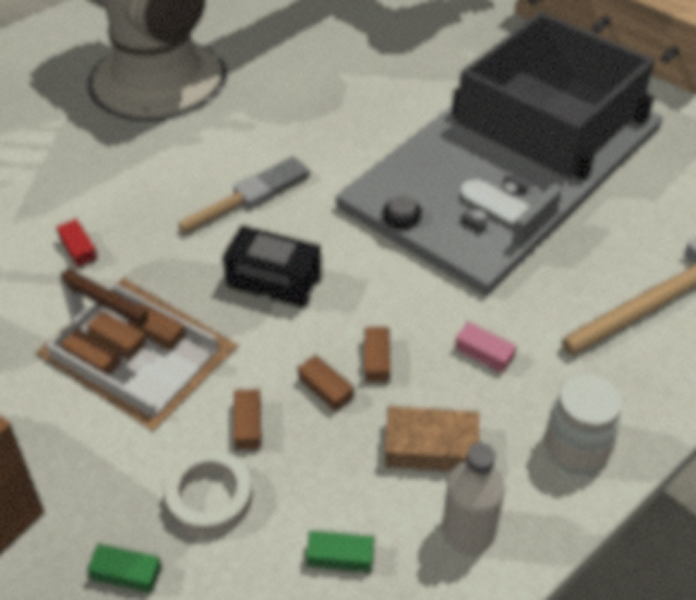

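```bash
cat > h.py <<'E'
import numpy as np, cv2
from station import r, eyes
class Cam:
    def __init__(s,c):
        s.img=c["img"]; s.R=np.array(c["R"]); s.t=np.array(c["t"]); H=s.img.shape[0]
        s.f=H/2/np.tan(np.radians(c["vfov"])/2); s.cx,s.cy=c["cx"],c["cy"]; s.C=-s.R.T@s.t
    def ray(s,u,v):
        d=s.R.T@np.array([(u-s.cx)/s.f,(v-s.cy)/s.f,1]); return d/np.linalg.norm(d)
    def plane(s,u,v,z):
        d=s.ray(u,v); return s.C+d*(z-s.C[2])/d[2]
    def proj(s,X):
        p=s.R@np.array(X)+s.t; return np.array([s.cx+s.f*p[0]/p[2],s.cy+s.f*p[1]/p[2]])
def tri(c1,p1,c2,p2):
    d1,d2=c1.ray(*p1),c2.ray(*p2)
    A=np.stack([d1,-d2],1); k=np.linalg.lstsq(A,c2.C-c1.C,rcond=None)[0]
    a,b=c1.C+k[0]*d1,c2.C+k[1]*d2; return (a+b)/2,np.linalg.norm(a-b)
def caps(tag=None):
    o=[]
    for n in("scene","top"):
        c=Cam(eyes.capture(n)); o.append(c)
        if tag: cv2.imwrite(f"pics/{n}_{tag}.png",c.img)
    return o
def crop(img,x0,y0,x1,y1,name,k=None):
    a=img[y0:y1,x0:x1]; k=k or min(800/(x1-x0),600/(y1-y0))
    cv2.imwrite(f"pics/{name}.png",cv2.resize(a,None,fx=k,fy=k,interpolation=cv2.INTER_CUBIC))
def comps(mask,amin=20,amax=5000):
    n,l,st,ce=cv2.connectedComponentsWithStats(mask.astype(np.uint8))
    out=[]
    for i in range(1,n):
        if amin<=st[i,4]<=amax:
            cn=cv2.findContours((l==i).astype(np.uint8),cv2.RETR_EXTERNAL,cv2.CHAIN_APPROX_NONE)[0][0]
            out.append((ce[i],st[i,4],cn))
    return out
E
python3 - <<'E'
from h import *
S,T=caps()
print(S.C,T.C,S.f,T.f)
for n,c in(("S",S),("T",T)):
    hsv=cv2.cvtColor(c.img,cv2.COLOR_BGR2HSV)
    pts=dict(S=[(213,274),(246,259),(267,247),(157,240),(290,282),(150,222)],T=[(279,166),(299,169),(325,175),(327,222),(290,133),(342,228),(320,240)])[n]
    for u,v in pts: print(n,u,v,hsv[v,u])
    m=(hsv[...,0]>3)&(hsv[...,0]<16)&(hsv[...,1]>110)
    for ce,a,cn in comps(m,25,3000):
        (x,y),(w,h),an=cv2.minAreaRect(cn); print(n,ce.round(1),a,round(w,1),round(h,1),round(an,1),c.plane(*ce,0.012).round(3))
E
```

```text
[ 1.15983543 -0.6768017   0.94828487] [ 0.37494313 -0.0607064   1.4756134 ] 426.77737090183786 400.8151689644803
S 213 274 [ 13 139 128]
S 246 259 [ 13 137 132]
S 267 247 [ 13 134 129]
S 157 240 [ 13 141 125]
S 290 282 [ 15 117 153]
S 150 222 [  8 131  72]
S [45.3  2.4] 98 6.0 19.0 90.0 [-1.568  0.18   0.012]
S [232.7  23.6] 853 123.4 29.4 6.1 [-0.579  0.787  0.012]
S [69.9 64. ] 1345 10.4 157.0 70.4 [-0.751 -0.057  0.012]
S [365.6  79.2] 144 9.0 19.0 90.0 [0.26  0.823 0.012]
S [391.1  89.4] 313 14.0 28.0 90.0 [0.384 0.832 0.012]
S [158.7 236.8] 764 54.1 29.8 25.1 [ 0.399 -0.338  0.012]
S [266.6 247.2] 183 20.0 9.0 90.0 [ 0.635 -0.138  0.012]
S [245.3 259. ] 219 22.3 10.3 40.6 [ 0.625 -0.209  0.012]
S [212.5 274.3] 212 22.0 9.0 90.0 [ 0.604 -0.306  0.012]
S [289.1 280.7] 586 35.1 21.1 3.4 [ 0.755 -0.172  0.012]
T 279 166 [ 14 182 112]
T 299 169 [ 14 176 116]
T 325 175 [ 13 176 113]
T 327 222 [ 13 168 106]
T 290 133 [ 15 141 141]
T 342 228 [ 10 178  63]
T 320 240 [ 15 144 115]
T [390.2  48.8] 2026 126.8 69.3 40.7 [ 1.094 -0.564  0.012]
T [414.5  18.4] 539 61.0 45.0 0.0 [ 1.217 -0.661 
[... 2165 characters left out ...]
3.1 26.6 80.5 [ 0.521 -0.339  0.012]
T [317.6 229.9] 273 50.0 20.6 77.7 [ 0.403 -0.282  0.012]
T [ 81.7 208.8] 44 9.4 11.2 80.5 [0.472 0.582 0.012]
T [337.9 227.4] 559 38.6 27.8 71.6 [ 0.413 -0.356  0.012]
T [ 81.4 216.4] 25 7.0 11.0 90.0 [0.444 0.581 0.012]
T [ 45.2 240.8] 517 24.5 36.3 32.3 [0.354 0.708 0.012]
T [ 82.3 236.5] 48 10.0 12.0 90.0 [0.371 0.574 0.012]
T [497.  256.9] 60 10.0 14.0 90.0 [ 0.312 -0.926  0.012]
T [486.4 258.2] 33 11.2 7.7 6.3 [ 0.307 -0.888  0.012]
T [ 81.6 261.5] 54 15.4 9.4 7.1 [0.281 0.571 0.012]
T [497.9 280.4] 406 52.6 27.9 84.8 [ 0.229 -0.925  0.012]
T [477.3 306.4] 44 15.8 8.4 54.5 [ 0.137 -0.846  0.012]
T [488.5 367.8] 74 28.0 9.9 2.6 [-0.072 -0.875  0.012]
```

Run:
```python
import cv2
from h import crop
a=cv2.imread("pics/top0.png"); s=cv2.imread("pics/scene0.png")
crop(a,95,145,255,250,"m_top",5); crop(s,240,95,395,225,"m_sc",5)
crop(a,260,180,370,260,"t_top",7); crop(s,120,180,250,280,"t_sc",6)
```

```text
(no output)
```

View pics/m_top.png

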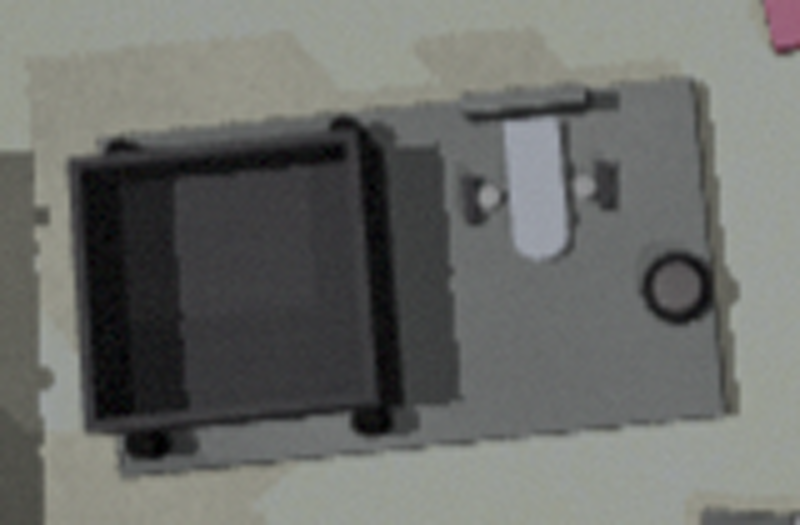

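View pics/m_sc.png

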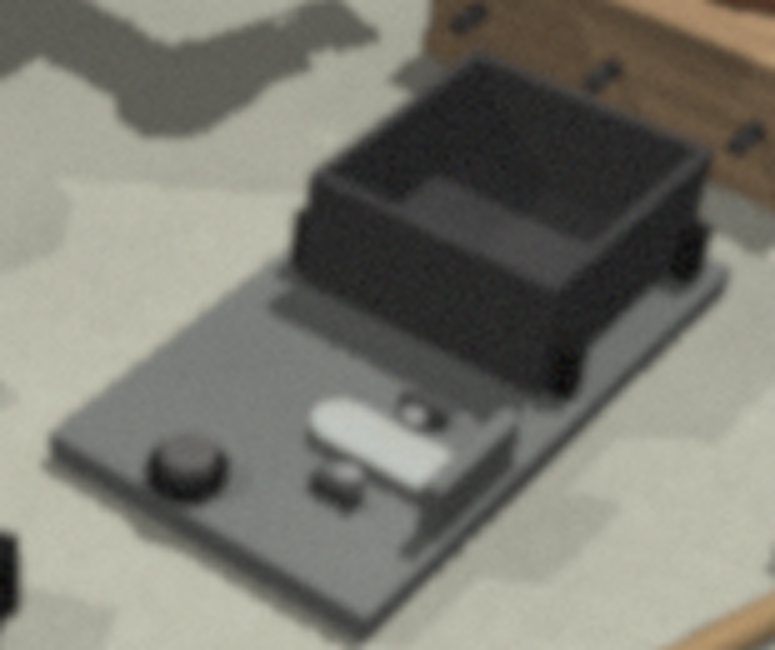

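View pics/t_top.png

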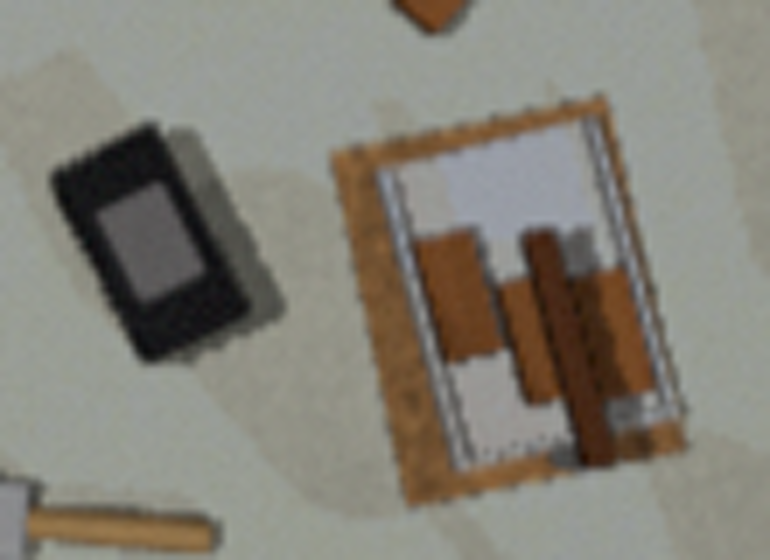

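View pics/t_sc.png

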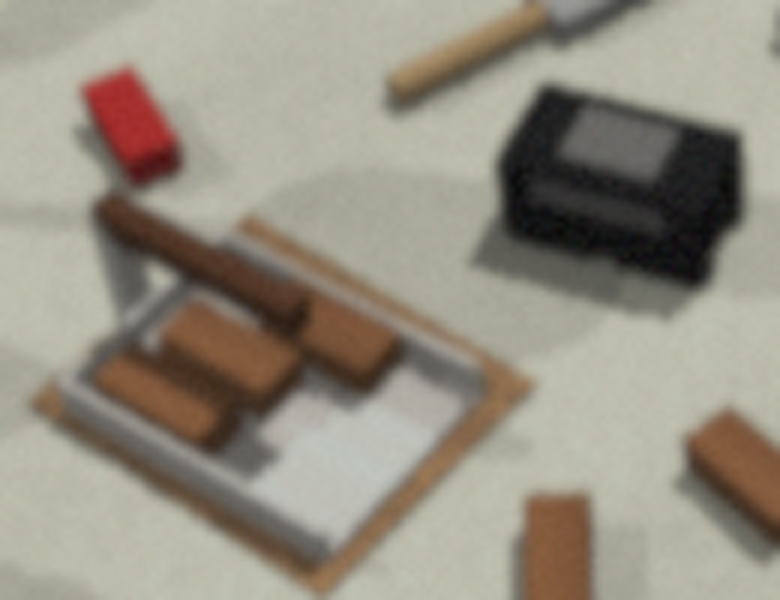

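```bash
cat > m.py <<'E'
from h import *
S,T=caps()
def pt(P,x0,y0,k): return (x0+(P[0]+.5)/k-.5, y0+(P[1]+.5)/k-.5)
tt=lambda X,Y:pt((X,Y),95,145,5); ss=lambda X,Y:pt((X,Y),240,95,5)
def fit(A,B):
    A=np.array(A);B=np.array(B)[:,:2];a=A-A.mean(0);b=B-B.mean(0)
    th=np.arctan2((a[:,0]*b[:,1]-a[:,1]*b[:,0]).sum(),(a*b).sum())
    R=np.array([[np.cos(th),-np.sin(th)],[np.sin(th),np.cos(th)]]);t=B.mean(0)-R@A.mean(0)
    print("yaw",th,"t",t,"res mm",((A@R.T+t-B)*1000).round(1).tolist());return th,R,t
if __name__=="__main__":
    # plate top-surface corners
    pl=[((125,-215),tt(693,80)),((-125,-215),tt(722,415)),((-125,225),tt(122,477)),((125,225),tt(100,140))]
    th,R,t=fit([np.array(a)/1000 for a,_ in pl[:3]],[T.plane(*p,.025) for _,p in pl[:3]])
    W=lambda x,y:(R@np.array([x,y])/1000+t).round(4)
    for nm,a,b in [("far+y",tt(72,158),ss(708,155)),("far-y",tt(356,130),ss(562,288)),("near-y",tt(378,402),ss(318,180)),("near+y",tt(90,430),ss(482,58)),("button",tt(677,287),ss(188,457)),
       ("railnear",tt(540,255),ss(315,412)),("platenear",tt(722,415),ss(52,440)),("platefar",tt(693,80),ss(370,622))]:
        X,e=tri(T,a,S,b); print(nm,X.round(4),"gap",round(e,4),"mach",((R.T@(X[:2]-t))*1000).round(1))
    print("home-ish line y=-95:",W(0,-95),"button",W(-30,-190))
E
python3 m.py
```

```text
yaw 0.10848510988707705 t [0.50775104 0.22776702] res mm [[2.0, -0.3], [-1.4, -2.7], [-0.6, 3.0]]
far+y [0.5783 0.4496 0.1116] gap 0.0008 mach [ 94.2 212.9]
far-y [0.6014 0.2559 0.1157] gap 0.0063 mach [96.2 17.8]
near-y [0.4153 0.2366 0.1088] gap 0.007 mach [-90.9  18.8]
near+y [0.3945 0.4324 0.108 ] gap 0.0067 mach [-90.4 215.7]
button [0.4998 0.0369 0.0418] gap 0.0022 mach [ -28.6 -188.9]
railnear [0.521  0.1349 0.034 ] gap 0.0033 mach [  3.1 -93.7]
platenear [0.4093 0.0047 0.015 ] gap 0.0027 mach [-122.1 -211.1]
platefar [0.6561 0.0301 0.0205] gap 0.0055 mach [ 126.1 -212.6]
home-ish line y=-95: [0.518  0.1333] button [0.4985 0.0356]
```

```bash
cat > m2.py <<'E'
from m import *
th=0.1085; t=np.array([0.5078,0.2278]); R=np.array([[np.cos(th),-np.sin(th)],[np.sin(th),np.cos(th)]])
M=lambda X:((R.T@(np.array(X)[:2]-t))*1000).round(1)
W=lambda x,y:(R@np.array([x,y])/1000+t).round(4)
if __name__=="__main__":
    for nm,a,b in [("rol-y",tt(585,187),ss(343,475)),("rol+y",tt(489,197),ss(415,412))]:
        X,e=tri(T,a,S,b); print(nm,X,e,M(X), M(T.plane(*a,.032)),M(S.plane(*b,.032)))
    for X,Y,z in [(505,122,.037),(563,118,.037),(513,240,.037),(572,235,.037),(540,259,.037)]: print("rail",M(T.plane(*tt(X,Y),z)))
    # tray/battery
    t2=lambda X,Y:pt((X,Y),260,180,7); s2=lambda X,Y:pt((X,Y),120,180,6)
    for nm,P in [("mat TL",(333,155)),("TR",(605,98)),("BR",(687,450)),("BL",(410,503))]: print(nm,T.plane(*t2(*P),.003).round(4))
    # bar top ends: front centre, back centre
    for nm,a,b in [("bar front top",t2(540,232),s2(297,300)),("bar back top",t2(596,462),s2(112,203)),
                   ("tray front left wall top",t2(383,172),s2(482,378)),("front right",t2(598,122),s2(322,548)),
                   ("back left",t2(465,468),None)]:
        if b: X,e=tri(T,a,S,b); print(nm,X.round(4),round(e,4))
        else: print(nm,T.plane(*a,.029))
    for z in(.063,):
      for nm,a in [("bat",(52,175)),("",(152,125)),("",(250,310)),("",(148,360))]: print(nm,T.plane(*t2(*a),.060).round(4))
    print("batcentre", tri(T,t2(152,242),S,s2(622,143)))
E
python3 m2.py
```

```text
rol-y [0.57159576 0.10408341 0.03345687] 0.0015195365189614044 [  50.  -129.9] [  50.8 -129.3] [  48.7 -129.2]
rol+y [0.56500767 0.17494026 0.03806383] 0.00391522360427384 [ 51.1 -58.7] [ 50.5 -59.1] [ 49.1 -51.1]
rail [103.4 -76. ]
rail [ 102.2 -118.2]
rail [ 16.8 -74.6]
rail [  16.1 -117.3]
rail [  1.1 -92.8]
mat TL [ 0.506  -0.2456  0.003 ]
TR [ 0.5374 -0.3891  0.003 ]
BR [ 0.3536 -0.4288  0.003 ]
BL [ 0.325  -0.2846  0.003 ]
bar front top [ 0.4617 -0.3347  0.0929] 0.0032
bar back top [ 0.3496 -0.3615  0.0872] 0.0037
tray front left wall top [ 0.4975 -0.2682  0.016 ] 0.0045
front right [ 0.5251 -0.3799  0.0152] 0.0062
back left [ 0.3438075  -0.30889567  0.029     ]
bat [ 0.4895 -0.0964  0.06  ]
 [ 0.5154 -0.1469  0.06  ]
 [ 0.4223 -0.1964  0.06  ]
 [ 0.3968 -0.1451  0.06  ]
batcentre (array([ 0.45720439, -0.14573244,  0.05853958]), np.float64(0.0034782503737280906))
```

```bash
cat > plan.py <<'E'
import numpy as np, sys
from station import r
def st():
    s=r.sense(); e=np.array(s["ee_rot"]); return s,np.array(s["tcp_pos"]),np.arctan2(e[1,0],e[0,0])
def plan(tgt,claw=0,rot_first=False):
    """tgt: list of (x,y,z,yawdeg or None,nrows); prints per-row numbers"""
    s,p,psi=st(); p=p.copy()
    print("t",round(s["time_s"],2),"tcp",p.round(4),"yaw",round(np.degrees(psi),1),"w",round(s["gripper_width"],3),"F",np.round(s["wrist_force"],1),"J",np.round(s["joints"],0))
    for (x,y,z,yd,n) in tgt:
        yt=psi if yd is None else np.radians(yd)
        d=(yt-psi+np.pi)%(2*np.pi)-np.pi
        rows=[]; q=np.array([x,y,z])
        for i in range(n):
            step=(q-p)/(n-i)
            xt=np.array([np.cos(psi),np.sin(psi),0]); zt=np.array([np.sin(psi)*-1,np.cos(psi),0]);
            zt=np.array([xt[1]*-1,xt[0],0])  # z = (-x_y, x_x)
            a=[round(step@xt*1000,0),round(-step[2]*1000,0),round(step@zt*1000,0)]
            p=p+(a[0]*xt+a[2]*zt)/1000+np.array([0,0,-a[1]/1000])
            ro=round(-d/(n-i),3); d+=ro; psi-=ro
            rows.append([claw,*a,ro])
        print(", ".join(",".join(f"{v:g}" for v in w) for w in rows))
    print("end",p.round(4),round(np.degrees(psi),1))
E
python3 - <<'E'
from plan import *
s,p,psi=st(); e=np.array(s["ee_rot"]); print(e[:,2],[-np.sin(psi),np.cos(psi)])
plan([(.45,.15,.25,None,10),(.43,-.33,.25,192.6,10)])
E
```

```text
[-2.40427532e-01 -9.70667036e-01  3.28242078e-04] [np.float64(-0.24042753315500445), np.float64(-0.97066709087153)]
t 0.4 tcp [0.1502 0.6066 0.2224] yaw 166.1 w 1.001 F [ 0.5 -0.3 -0.2] J [ 91.  22.   0.  -0. -68. -15.]
0,-40,-3,37,-0, 0,-40,-3,37,-0, 0,-40,-3,37,-0, 0,-40,-3,37,-0, 0,-40,-3,37,-0, 0,-40,-3,37,-0, 0,-40,-2,37,-0, 0,-40,-3,37,-0, 0,-40,-2,38,-0, 0,-41,-3,37,-0
0,-10,0,47,-0.046, 0,-7,0,47,-0.046, 0,-5,0,48,-0.046, 0,-3,0,48,-0.046, 0,-1,0,48,-0.046, 0,1,0,48,-0.047, 0,4,0,48,-0.046, 0,6,0,48,-0.047, 0,8,0,47,-0.046, 0,10,0,47,-0.047
end [ 0.4304 -0.3297  0.2504] 192.6
```

Call:
play_rows(deltas=[0,-33,-3,31,0,0,-33,-3,31,0,0,-33,-3,31,0,0,-33,-3,31,0,0,-33,-3,31,0,0,-33,-3,31,0,0,-33,-3,31,0,0,-33,-3,31,0,0,-33,-3,31,0,0,-33,-3,31,0])

```text
time_s: 1.4
tcp_pos: [0.3966, 0.2248, 0.2531]
ee_rot: [[-0.971, 0.001, -0.24], [0.24, 0.001, -0.971], [-0.001, -1.0, -0.001]]
wrist_force: [-0.7, 0.5, 0.1]
gripper_width: 0.999
```

```bash
python3 -c "
from plan import *
plan([(.44,-.05,.25,180,10),(.436,-.338,.20,192.6,10)])"
```

```text
t 1.4 tcp [0.3966 0.2248 0.2531] yaw 166.1 w 0.999 F [-0.7  0.5  0.1] J [ 50.   4. -19.   0. -67.  26.]
0,-11,0,26,-0.024, 0,-10,0,26,-0.024, 0,-10,0,26,-0.024, 0,-9,0,26,-0.024, 0,-8,1,27,-0.024, 0,-8,0,27,-0.024, 0,-7,1,27,-0.025, 0,-6,0,27,-0.024, 0,-6,1,27,-0.025, 0,-5,0,27,-0.024
0,0,5,29,-0.022, 0,1,5,29,-0.022, 0,2,5,29,-0.022, 0,2,5,29,-0.022, 0,3,5,28,-0.022, 0,4,5,28,-0.022, 0,4,5,28,-0.022, 0,5,5,29,-0.022, 0,6,5,28,-0.022, 0,6,5,28,-0.022
end [ 0.4356 -0.3377  0.2001] 192.6
```

Call:
play_rows(deltas=[0,-11,0,26,-0.024,0,-10,0,26,-0.024,0,-10,0,26,-0.024,0,-9,0,26,-0.024,0,-8,0,27,-0.024,0,-8,0,27,-0.024,0,-7,1,27,-0.025,0,-6,0,27,-0.024,0,-6,1,27,-0.025,0,-5,0,27,-0.024])

```text
time_s: 2.4
tcp_pos: [0.4396, -0.0497, 0.2507]
ee_rot: [[-1.0, 0.0, 0.0], [-0.0, 0.0, -1.0], [-0.0, -1.0, -0.0]]
wrist_force: [0.8, -0.7, 0.4]
gripper_width: 0.997
```

```bash
python3 -c "
from plan import *
plan([(.449,-.337,.16,192.6,10),(.449,-.337,.064,None,5)])"
```

```text
t 2.4 tcp [ 0.4396 -0.0497  0.2507] yaw -180.0 w 0.997 F [ 0.8 -0.7  0.4] J [ 15.   3. -21.  -0. -67.  75.]
0,-1,9,29,-0.022, 0,-0,9,29,-0.022, 0,0,9,29,-0.022, 0,1,9,29,-0.022, 0,2,9,29,-0.022, 0,2,9,28,-0.022, 0,3,9,28,-0.022, 0,3,9,28,-0.022, 0,4,9,29,-0.022, 0,5,10,28,-0.022
0,-0,19,0,-0, 0,-0,19,0,-0, 0,-0,19,0,-0, 0,-0,19,0,-0, 0,-0,20,0,-0
end [ 0.4489 -0.3368  0.0637] -167.4
```

Call:
play_rows(deltas=[0,-1,9,29,-0.022,0,0,9,29,-0.022,0,0,9,29,-0.022,0,1,9,29,-0.022,0,2,9,29,-0.022,0,2,9,28,-0.022,0,3,9,28,-0.022,0,3,9,28,-0.022,0,4,9,29,-0.022,0,5,10,28,-0.022])

```text
time_s: 3.4
tcp_pos: [0.4488, -0.337, 0.1594]
ee_rot: [[-0.976, 0.001, 0.218], [-0.218, -0.0, -0.976], [-0.0, -1.0, 0.0]]
wrist_force: [0.4, 1.3, -0.2]
gripper_width: 0.996
```

```bash
python3 -c "
from plan import *
plan([(.449,-.337,.064,192.6,5)])
from h import *
S,T=caps(); crop(S.img,100,130,260,290,'g1s'); crop(T.img,270,160,370,260,'g1t')
"
```

```text
t 3.4 tcp [ 0.4488 -0.337   0.1594] yaw -167.4 w 0.996 F [ 0.4  1.3 -0.2] J [-20.  19. -14.   0. -57. 123.]
0,-0,19,0,0, 0,-0,19,0,0, 0,-0,19,0,0, 0,-0,19,0,0, 0,-0,19,0,0
end [ 0.4488 -0.337   0.0644] -167.4
```

View pics/g1s.png

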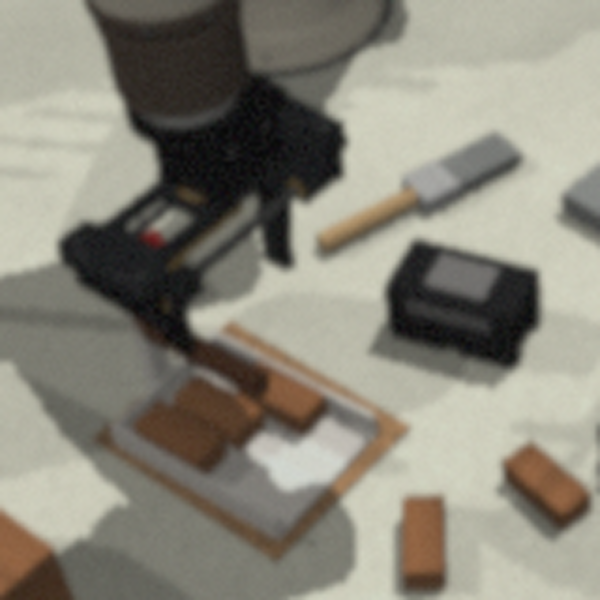

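View pics/g1t.png

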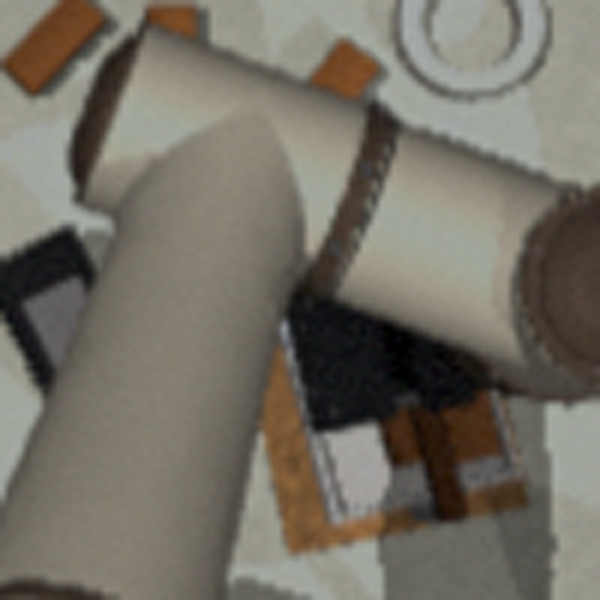

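Call:
play_rows(deltas=[0,0,19,0,0,0,0,19,0,0,0,0,19,0,0,0,0,19,0,0,0,0,19,0,0,0,0,0,0,0,255,0,0,0,0,255,0,0,0,0,255,0,0,0,0,255,0,0,0,0])

```text
time_s: 4.5
tcp_pos: [0.4492, -0.3358, 0.0655]
ee_rot: [[-0.976, 0.002, 0.218], [-0.218, -0.001, -0.976], [-0.001, -1.0, 0.001]]
wrist_force: [0.1, 0.1, -0.6]
gripper_width: 0.723
```

Call:
play_rows(deltas=[255,0,0,0,0,255,0,0,0,0,255,0,0,0,0,255,0,0,0,0,255,0,-10,0,0,255,0,-10,0,0,255,0,-10,0,0,255,0,-10,0,0,255,0,0,0,0,255,0,0,0,0])

```text
time_s: 5.5
tcp_pos: [0.4486, -0.3354, 0.1047]
ee_rot: [[-0.976, 0.0, 0.217], [-0.217, 0.0, -0.976], [-0.0, -1.0, -0.0]]
wrist_force: [-0.4, -0.3, -4.0]
gripper_width: 0.183
```

```bash
python3 -c "
from plan import *
plan([(.449,-.337,.064,192.6,5)])
from h import *
S,T=caps(); crop(S.img,100,130,260,290,'g2s')
"
```

```text
t 5.5 tcp [ 0.4486 -0.3354  0.1047] yaw -167.5 w 0.183 F [-0.4 -0.3 -4. ] J [-20.  22. -18.  -0. -50. 123.]
0,-0,8,0,-0, 0,-0,8,0,-0, 0,-0,8,1,-0, 0,-0,8,0,-0, 0,-0,9,1,-0.001
end [ 0.449  -0.3374  0.0637] -167.4
```

View pics/g2s.png

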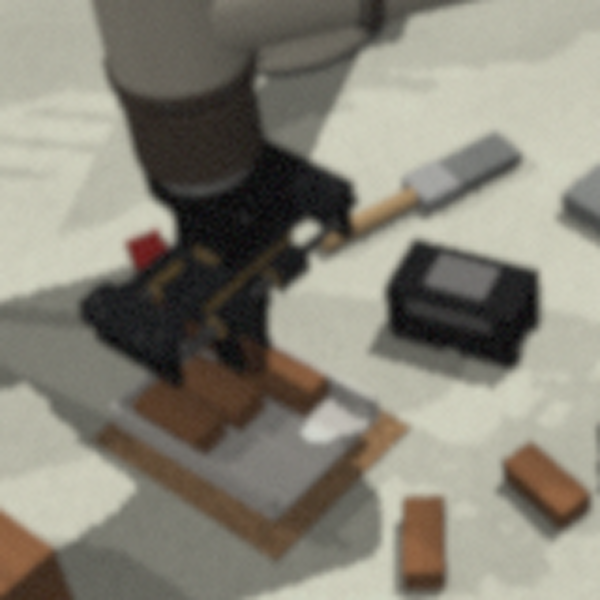

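```bash
cat >> plan.py <<'E'
th=0.1085; tm=np.array([0.5078,0.2278]); Rm=np.array([[np.cos(th),-np.sin(th)],[np.sin(th),np.cos(th)]])
W=lambda x,y:tuple(Rm@np.array([x,y])/1000+tm)
Mc=lambda p:((Rm.T@(np.array(p)[:2]-tm))*1000).round(1)
E
python3 -c "
from plan import *
print(W(-44.5,116),Mc(st()[1]))
plan([(.45,-.3,.23,190,5),(.44,-.05,.23,188,8),(*W(-44.5,116),.21,186.2,12),],255)
"
```

```text
(np.float64(0.451000355427154), np.float64(0.3382990967220926)) [-120.3 -553.4]
t 5.6 tcp [ 0.4482 -0.3353  0.104 ] yaw -167.5 w 0.176 F [-0.   0.7 -4.8] J [-20.  22. -18.  -0. -50. 123.]
255,-2,-25,-7,0.009, 255,-2,-25,-7,0.009, 255,-2,-25,-7,0.009, 255,-1,-25,-7,0.009, 255,-2,-26,-6,0.008
255,-4,0,-31,0.004, 255,-4,0,-31,0.004, 255,-4,0,-31,0.005, 255,-4,0,-31,0.004, 255,-4,0,-31,0.005, 255,-3,0,-31,0.004, 255,-3,0,-31,0.005, 255,-4,0,-32,0.004
255,-5,2,-32,0.003, 255,-5,2,-32,0.003, 255,-5,2,-32,0.003, 255,-5,2,-32,0.003, 255,-5,2,-32,0.002, 255,-5,1,-32,0.003, 255,-5,2,-32,0.002, 255,-5,1,-32,0.003, 255,-5,2,-32,0.002, 255,-5,1,-32,0.003, 255,-5,2,-32,0.002, 255,-4,1,-32,0.003
end [0.451  0.3388 0.21  ] -173.8
```

Call:
play_rows(deltas=[255,-2,-15,-4,0.009,255,-2,-25,-7,0.009,255,-2,-25,-7,0.009,255,-1,-25,-7,0.009,255,-2,-26,-9,0.008,255,-2,-10,-15,0.004,255,-3,0,-22,0.004,255,-3,0,-28,0.005,255,-4,0,-31,0.004,255,-4,0,-31,0.005])

```text
time_s: 6.6
tcp_pos: [0.445, -0.1715, 0.2298]
ee_rot: [[-0.988, -0.001, 0.152], [-0.152, 0.0, -0.988], [0.001, -1.0, -0.001]]
wrist_force: [0.9, -0.5, -4.0]
gripper_width: 0.178
```

```bash
python3 -c "
from plan import *
plan([(.44,.0,.23,188,5),(*W(-44.5,116),.21,186.2,15),],255)
"
```

```text
t 6.6 tcp [ 0.445  -0.1715  0.2298] yaw -171.3 w 0.178 F [ 0.9 -0.5 -4. ] J [ -2.   7. -19.  -0. -64. 100.]
255,-4,-0,-34,0.003, 255,-4,-0,-34,0.002, 255,-4,-0,-34,0.003, 255,-4,-0,-34,0.002, 255,-4,-0,-34,0.003
255,-4,1,-22,0.002, 255,-4,1,-22,0.002, 255,-4,1,-22,0.002, 255,-4,1,-22,0.002, 255,-4,1,-22,0.002, 255,-4,1,-22,0.002, 255,-3,2,-22,0.002, 255,-3,1,-23,0.002, 255,-3,2,-22,0.002, 255,-4,1,-23,0.002, 255,-3,2,-23,0.002, 255,-3,1,-22,0.002, 255,-3,2,-23,0.002, 255,-4,1,-22,0.003, 255,-3,2,-23,0.002
end [0.4506 0.3386 0.2098] -173.8
```

Call:
play_rows(deltas=[255,-4,0,-34,0.003,255,-4,0,-34,0.003,255,-4,0,-34,0.003,255,-4,0,-34,0.003,255,-4,0,-34,0.003,255,-4,1,-34,0.002,255,-4,1,-33,0.002,255,-4,1,-33,0.002,255,-4,1,-33,0.002,255,-4,1,-33,0.002])

```text
time_s: 7.6
tcp_pos: [0.4374, 0.1668, 0.225]
ee_rot: [[-0.992, -0.001, 0.128], [-0.128, -0.001, -0.992], [0.001, -1.0, 0.001]]
wrist_force: [0.0, -0.6, -3.2]
gripper_width: 0.18
```

```bash
python3 -c "
from plan import *
plan([(*W(-44.5,116),.205,186.2,10),],255)
"
```

```text
t 7.6 tcp [0.4374 0.1668 0.225 ] yaw -172.6 w 0.18 F [ 0.  -0.6 -3.2] J [ 41.   7. -20.  -0. -63.  57.]
255,-4,2,-17,0.002, 255,-3,2,-17,0.002, 255,-3,2,-17,0.002, 255,-4,2,-17,0.002, 255,-3,2,-17,0.002, 255,-3,2,-17,0.002, 255,-4,2,-17,0.002, 255,-3,2,-17,0.002, 255,-3,2,-16,0.002, 255,-4,2,-17,0.002
end [0.4511 0.3386 0.205 ] -173.8
```

Call:
play_rows(deltas=[255,-4,2,-25,0.002,255,-4,2,-23,0.002,255,-4,2,-21,0.002,255,-4,2,-19,0.002,255,-4,2,-17,0.002,255,-4,2,-17,0.002,255,-4,2,-16,0.002,255,-3,2,-15,0.002,255,-2,2,-10,0.002,255,-2,2,-6,0.002])

```text
time_s: 8.6
tcp_pos: [0.4525, 0.3385, 0.2052]
ee_rot: [[-0.994, -0.0, 0.108], [-0.108, -0.0, -0.994], [0.0, -1.0, 0.0]]
wrist_force: [0.5, 0.1, -2.7]
gripper_width: 0.179
```

```bash
python3 -c "
from plan import *
s,p,psi=st();print(Mc(p),p,s['wrist_force'])
from h import *
S,T=caps(); crop(S.img,220,20,420,190,'g3s'); crop(T.img,60,130,260,290,'g3t')
"
```

```text
[-43.  116.1] [0.45251018 0.33853992 0.20518636] [ 0.5229732   0.13909694 -2.7193091 ]
```

View pics/g3s.png

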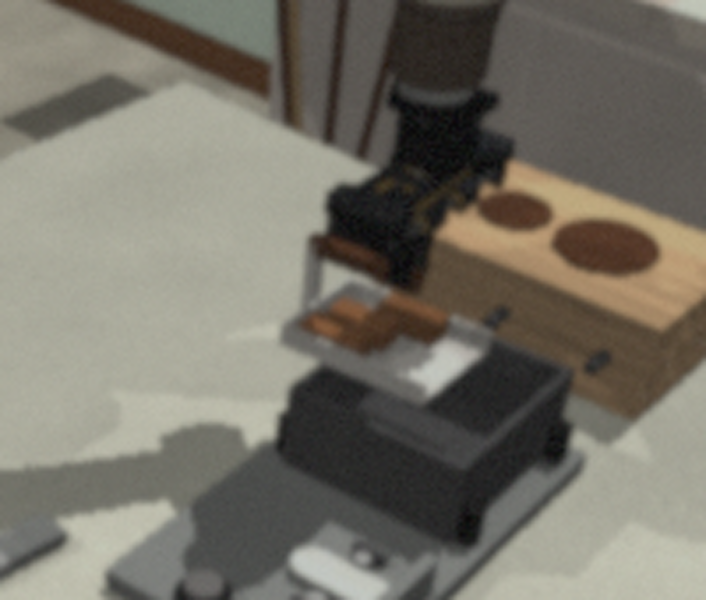

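View pics/g3t.png

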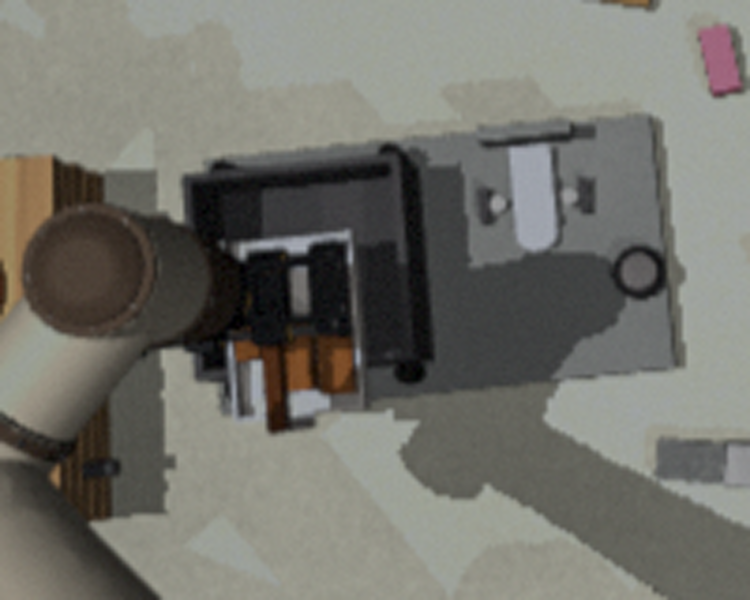

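Call:
play_rows(deltas=[255,0,10,0,0,255,0,10,0,0,255,0,6,0,0,255,0,3,0,0,255,-3,3,0,0,255,-3,3,0,0,255,-3,3,0,0,255,-3,3,0,0,255,0,0,0,0,255,0,0,0,0])

```text
time_s: 9.7
tcp_pos: [0.4742, 0.3409, 0.1738]
ee_rot: [[-0.994, 0.023, 0.111], [-0.111, 0.009, -0.994], [-0.024, -1.0, -0.007]]
wrist_force: [15.9, -5.2, 16.5]
gripper_width: 0.175
```

```bash
python3 -c "
from plan import *
s,p,psi=st();print(Mc(p),p,s['wrist_force'],s['moment'])
from h import *
S,T=caps(); crop(S.img,270,60,390,160,'g4s')
"
```

```text
[-21.1 116. ] [0.47424917 0.34087729 0.17380855] [15.89530972 -5.23205522 16.50239903] [-1.83587894e+00 -4.59992190e+00 -1.44430630e-03]
```

View pics/g4s.png

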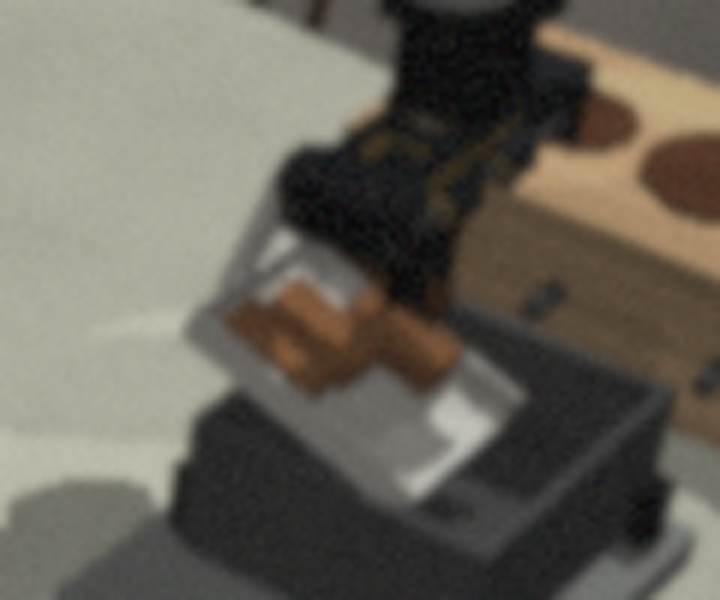

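```bash
cat >> h.py <<'E'
def vplane(c,u,v,Y,psi=0.1085,t=(0.5078,0.2278)):
    n=np.array([-np.sin(psi),np.cos(psi),0]); p0=np.array([t[0],t[1],0])+n*Y/1000
    d=c.ray(u,v); X=c.C+d*(n@(p0-c.C))/(n@d)
    ex=np.array([np.cos(psi),np.sin(psi),0]); return np.array([ex@(X-[t[0],t[1],0])*1000,X[2]*1000]).round(1)
E
python3 -c "
from h import *
S,T=caps()
f=lambda X,Y:(270+(X+.5)/6-.5,60+(Y+.5)/6-.5)
a=vplane(S,*f(190,340),54);b=vplane(S,*f(403,507),54);print(a,b,np.degrees(np.arctan2(a[1]-b[1],b[0]-a[0])),np.linalg.norm(a-b))
"
```

```text
[-123.1  133.8] [24.6 91. ] 16.16035002771696 153.7762335343144
```

Call:
play_rows(deltas=[255,-1,3,0,0,255,-1,3,0,0,255,-1,3,0,0,255,-1,3,0,0,255,-1,3,0,0,255,-1,3,0,0,255,-1,3,0,0,255,0,0,0,0,255,0,0,0,0,255,0,0,0,0])

```text
time_s: 10.9
tcp_pos: [0.4832, 0.3422, 0.1531]
ee_rot: [[-0.993, 0.026, 0.112], [-0.111, 0.011, -0.994], [-0.027, -1.0, -0.008]]
wrist_force: [20.4, -7.2, 15.1]
gripper_width: 0.182
```

```bash
python3 -c "
from plan import *
s,p,psi=st();print(Mc(p),p,s['wrist_force'],s['moment'])
from h import *
S,T=caps(); crop(S.img,270,60,390,160,'g5s')
"
```

```text
[-12.1 116.4] [0.48320936 0.34217619 0.15308131] [20.40451271 -7.18297527 15.07823787] [-2.10360859 -6.13753882  0.04597418]
```

View pics/g5s.png

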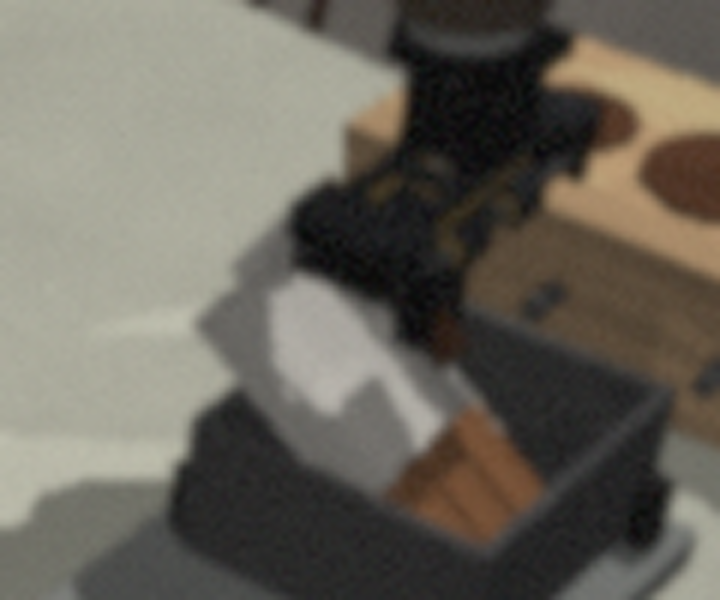

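Call:
play_rows(deltas=[255,-1,3,0,0,255,-1,3,0,0,255,-1,3,0,0,255,-1,3,0,0,255,-1,2,0,0,255,0,0,0,0,255,0,0,0,0,255,0,0,0,0,255,0,0,0,0,255,0,0,0,0])

```text
time_s: 12.0
tcp_pos: [0.4867, 0.3425, 0.1371]
ee_rot: [[-0.994, 0.022, 0.111], [-0.111, 0.01, -0.994], [-0.023, -1.0, -0.007]]
wrist_force: [19.9, -5.3, 9.4]
gripper_width: 0.186
```

```bash
python3 -c "
from plan import *
s,p,psi=st();print(Mc(p),p,s['wrist_force'],s['moment'])
from h import *
S,T=caps(); crop(S.img,270,60,390,160,'g6s')
"
```

```text
[ -8.6 116.3] [0.48668304 0.34250756 0.137055  ] [19.85885093 -5.32698015  9.3932145 ] [-1.71734345 -5.6615547  -0.02771226]
```

View pics/g6s.png

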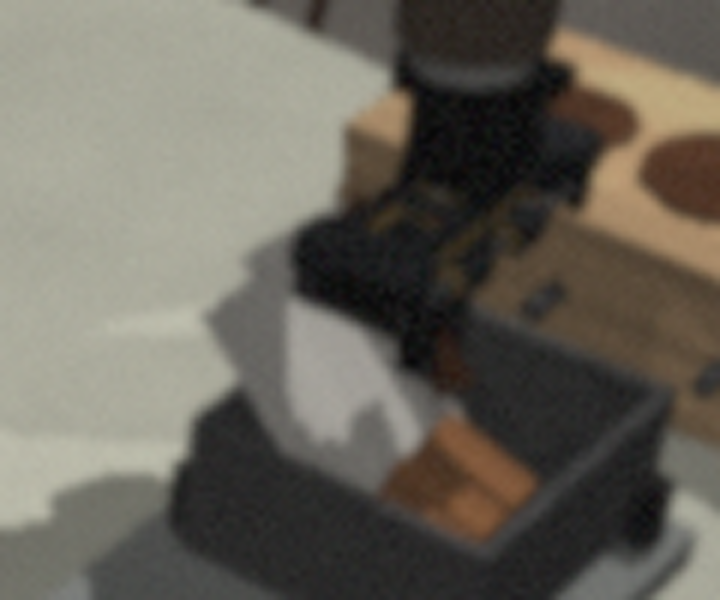

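Call:
play_rows(deltas=[255,0,-5,0,0,255,0,-5,0,0,255,0,-7,0,0,255,0,-8,0,0,255,0,-8,0,0,255,0,-8,0,0,255,0,-8,0,0,255,0,-8,0,0,255,0,-8,0,0,255,0,0,0,0])

```text
time_s: 13.1
tcp_pos: [0.477, 0.3408, 0.1962]
ee_rot: [[-0.994, 0.002, 0.108], [-0.108, 0.002, -0.994], [-0.002, -1.0, -0.002]]
wrist_force: [0.1, -0.1, -1.7]
gripper_width: 0.181
```

```bash
python3 -c "
from plan import *
s,p,psi=st();print(Mc(p),p,s['wrist_force'],s['moment'])
from h import *
S,T=caps(); crop(S.img,270,40,390,160,'g7s'); crop(T.img,100,140,200,240,'g7t')
"
```

```text
[-18.4 115.7] [0.47695664 0.340842   0.1961734 ] [ 0.05163483 -0.05748622 -1.66119156] [ 0.02174253 -0.18178378 -0.00155061]
```

View pics/g7s.png

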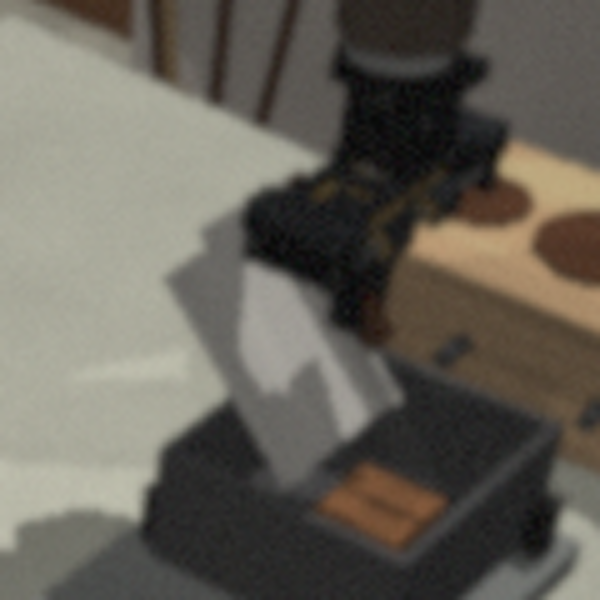

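View pics/g7t.png

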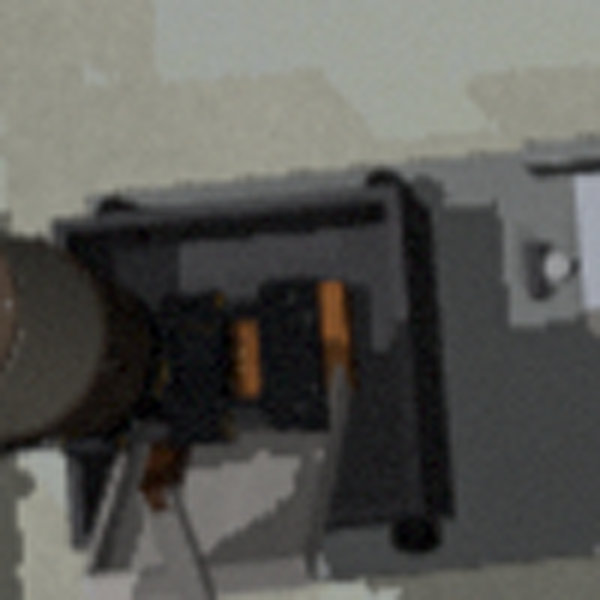

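Call:
play_rows(deltas=[255,8,0,0,0,255,10,0,0,0,255,10,0,0,0,255,10,0,0,0,255,8,2,0,0,255,8,3,0,0,255,5,3,0,0,255,5,0,0,0,255,5,0,0,0,255,5,0,0,0])

```text
time_s: 14.2
tcp_pos: [0.4062, 0.3345, 0.1925]
ee_rot: [[-0.994, 0.011, 0.111], [-0.111, 0.007, -0.994], [-0.012, -1.0, -0.006]]
wrist_force: [1.6, -2.2, 12.4]
gripper_width: 0.186
```

```bash
python3 -c "
from plan import *
s,p,psi=st();print(Mc(p),p,s['wrist_force'],s['moment'])
from h import *
S,T=caps(); crop(S.img,240,40,390,160,'g8s'); crop(T.img,100,140,200,240,'g8t')
"
```

```text
[-89.4 117.1] [0.40621736 0.33450548 0.1924724 ] [ 1.56178045 -2.18243363 12.36238752] [-0.69949052 -0.9476527   0.04704794]
```

View pics/g8s.png

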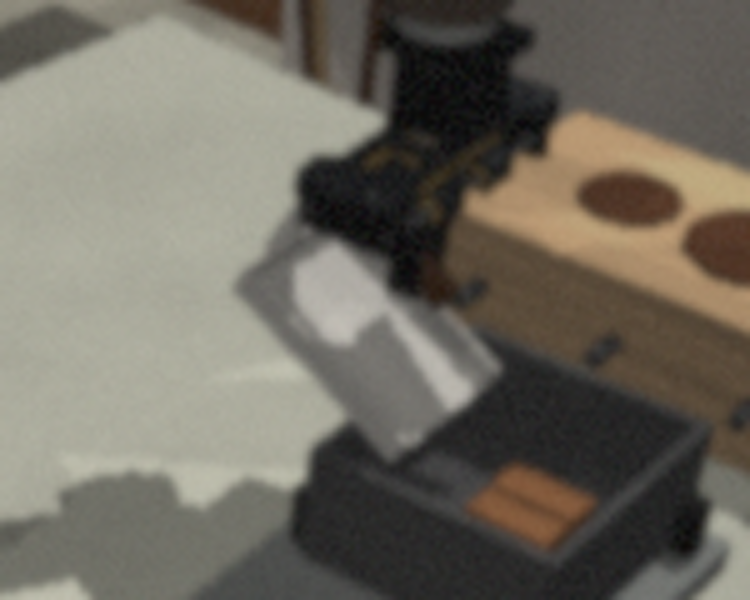

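View pics/g8t.png

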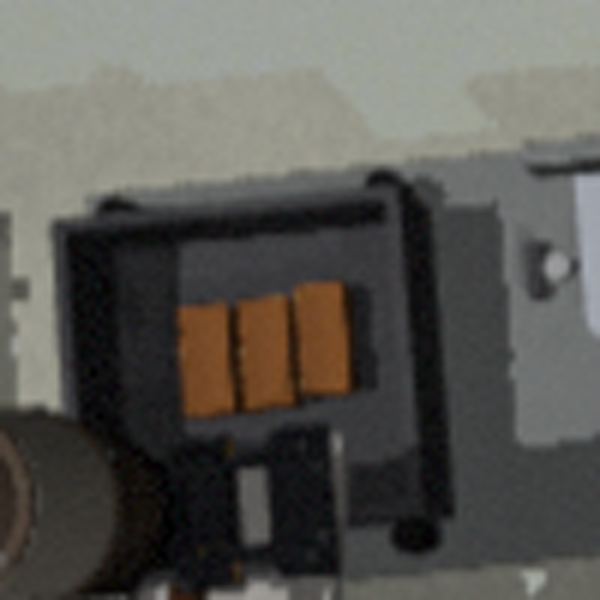

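Call:
play_rows(deltas=[255,6,0,0,0,255,6,1,0,0,255,6,1,0,0,255,6,1,0,0,255,6,2,0,0,255,6,2,0,0,255,5,2,0,0,255,4,2,0,0,255,0,2,0,0,255,0,0,0,0])

```text
time_s: 15.3
tcp_pos: [0.3573, 0.3283, 0.1755]
ee_rot: [[-0.994, -0.0, 0.109], [-0.109, 0.002, -0.994], [-0.0, -1.0, -0.002]]
wrist_force: [-8.6, 1.1, 14.4]
gripper_width: 0.179
```

```bash
python3 -c "
from plan import *
s,p,psi=st();print(Mc(p),p,s['wrist_force'],s['moment'])
from h import *
S,T=caps(); crop(S.img,240,40,390,160,'g9s')
"
```

```text
[-138.8  116.2] [0.35725646 0.32830706 0.1755334 ] [-8.60805837  1.07102249 14.35946928] [0.50472083 2.45052227 0.06361604]
```

View pics/g9s.png

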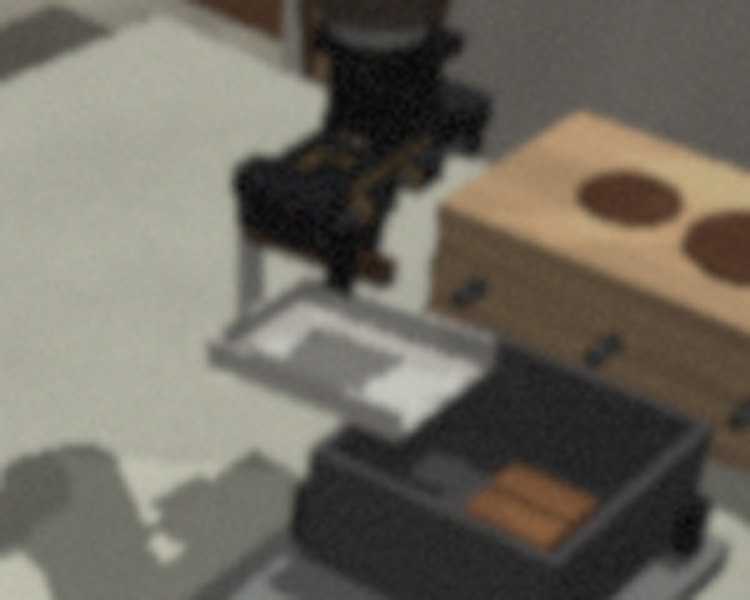

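```bash
python3 -c "
from h import *
S,T=caps()
f=lambda X,Y:(240+(X+.5)/5-.5,40+(Y+.5)/5-.5)
for A,B in [((212,362),(400,437)),((212,345),(402,420))]:
  a=vplane(S,*f(*A),54);b=vplane(S,*f(*B),54);print(a,b,np.degrees(np.arctan2(a[1]-b[1],b[0]-a[0])),np.linalg.norm(a-b))
a=vplane(S,*f(388,272),116);b=vplane(S,*f(245,238),116);print(a,b)
"
python3 -c "
from plan import *
plan([(.36,.3,.24,None,5),(.43,.0,.24,188,15)],255)"
```

```text
[-204.3  115.7] [-47.5 125.1] -3.430717585476689 157.08150750486197
[-205.1  129.2] [-47.7 138.4] -3.345121454169512 157.6686398748971
[-109.5  196. ] [-227.7  176.5]
t 15.5 tcp [0.3573 0.3283 0.1755] yaw -173.7 w 0.182 F [-9.7  0.8 15.1] J [ 62.  11. -23.  -0. -56.  35.]
255,0,-13,6,-0, 255,0,-13,6,-0, 255,0,-13,5,-0, 255,0,-13,6,-0, 255,0,-12,5,-0
255,-2,-0,20,-0.002, 255,-2,-0,20,-0.002, 255,-2,-0,20,-0.002, 255,-2,-0,21,-0.002, 255,-2,-0,21,-0.002, 255,-2,-0,20,-0.002, 255,-2,-0,21,-0.002, 255,-2,-0,20,-0.002, 255,-2,-0,21,-0.002, 255,-2,-0,20,-0.002, 255,-3,-0,21,-0.002, 255,-2,-0,20,-0.002, 255,-2,-0,21,-0.002, 255,-3,-0,20,-0.002, 255,-2,-0,21,-0.002
end [ 4.298e-01 -2.000e-04  2.395e-01] -172.0
```

Call:
play_rows(deltas=[255,0,-13,3,0,255,0,-13,10,0,255,0,-13,18,0,255,-2,-13,25,0,255,-4,-10,30,-0.002,255,-6,0,33,-0.002,255,-6,0,33,-0.002,255,-6,0,33,-0.002,255,-6,0,33,-0.002,255,-6,0,33,-0.002])

```text
time_s: 16.5
tcp_pos: [0.4204, 0.0793, 0.2346]
ee_rot: [[-0.993, -0.003, 0.119], [-0.119, -0.001, -0.993], [0.004, -1.0, 0.001]]
wrist_force: [0.9, -0.4, -2.4]
gripper_width: 0.18
```

```bash
python3 -c "
from plan import *
plan([(.43,-.25,.24,192,10),(.44,-.337,.17,192.2,7)],255)"
```

```text
t 16.5 tcp [0.4204 0.0793 0.2346] yaw -173.2 w 0.18 F [ 0.9 -0.4 -2.4] J [ 33.   2. -24.  -0. -64.  64.]
255,3,-1,33,-0.009, 255,3,-0,33,-0.009, 255,4,-1,33,-0.009, 255,4,-0,33,-0.009, 255,4,-1,33,-0.009, 255,4,-0,32,-0.009, 255,5,-1,32,-0.009, 255,5,-0,33,-0.009, 255,5,-1,32,-0.009, 255,6,-0,33,-0.009
255,1,10,12,-0.001, 255,1,10,12,-0, 255,1,10,13,-0.001, 255,1,10,12,-0, 255,1,10,13,-0.001, 255,2,10,12,-0, 255,1,10,13,-0.001
end [ 0.4403 -0.3372  0.1696] -167.8
```

Call:
play_rows(deltas=[255,3,0,33,-0.009,255,3,0,33,-0.009,255,4,0,33,-0.009,255,4,0,33,-0.009,255,4,0,33,-0.009,255,4,0,32,-0.009,255,5,0,32,-0.009,255,5,0,33,-0.009,255,5,0,30,-0.009,255,6,0,25,-0.009])

```text
time_s: 17.5
tcp_pos: [0.4276, -0.2395, 0.2343]
ee_rot: [[-0.978, -0.004, 0.207], [-0.207, 0.002, -0.978], [0.003, -1.0, -0.002]]
wrist_force: [0.2, 0.4, -2.4]
gripper_width: 0.179
```

Call:
play_rows(deltas=[255,1,10,18,-0.001,255,1,12,16,0,255,1,12,14,-0.001,255,1,12,12,0,255,1,12,12,-0.001,255,2,12,12,0,255,1,12,12,-0.001,255,0,10,5,0,255,0,10,0,0,255,0,0,0,0])

```text
time_s: 18.5
tcp_pos: [0.4421, -0.3377, 0.1316]
ee_rot: [[-0.977, -0.004, 0.212], [-0.212, 0.002, -0.977], [0.003, -1.0, -0.003]]
wrist_force: [-0.4, -0.8, -2.7]
gripper_width: 0.176
```

```bash
python3 -c "
from plan import *
plan([(.43,-.25,.24,192,1)],255)
from h import *
S,T=caps(); crop(S.img,100,150,250,270,'g10s'); crop(T.img,290,180,370,260,'g10t')
"
```

```text
t 18.5 tcp [ 0.4421 -0.3377  0.1316] yaw -167.7 w 0.176 F [-0.4 -0.8 -2.7] J [-21.  20. -16.  -0. -54. 123.]
255,-7,-108,-88,0.004
end [ 0.4302 -0.2502  0.2396] -168.0
```

View pics/g10s.png

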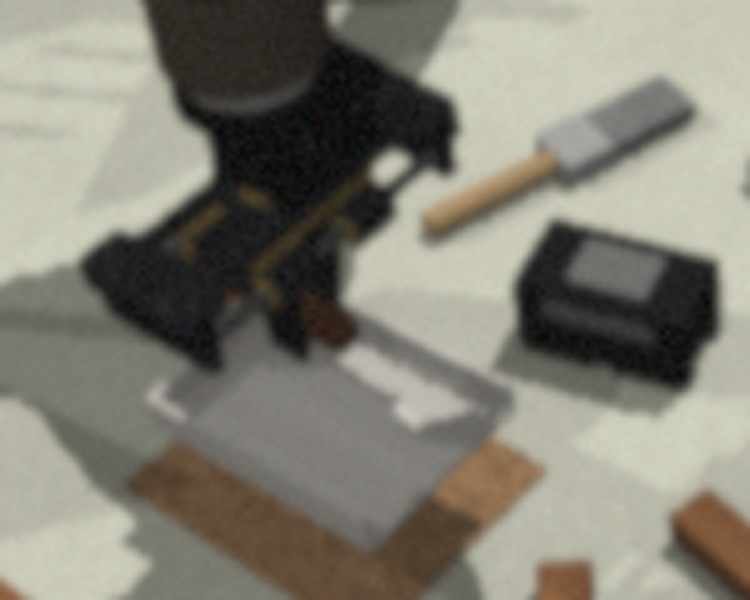

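View pics/g10t.png

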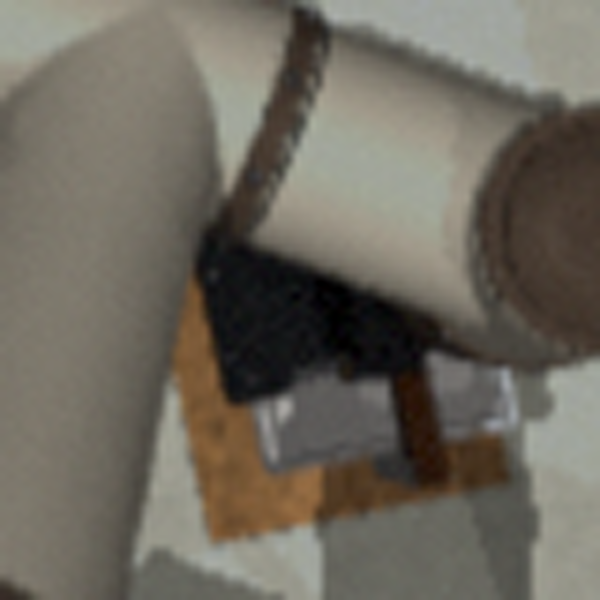

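```bash
python3 -c "
from h import *
S,T=caps()
f=lambda X,Y:(100+(X+.5)/5-.5,150+(Y+.5)/5-.5)
g=lambda X,Y:(290+(X+.5)/7.5-.5,180+(Y+.5)/7.5-.5)
d=np.array([.977,.212]);n=np.array([-.212,.977]);p=np.array([.4421,-.3377])
def rel(q):q=q[:2]-p;return (q@d*1000).round(1),(q@n*1000).round(1)
print('bar back',rel(T.plane(*g(432,478),.161)))
print('bar front top',rel(S.plane(*f(350,318),.161)),'bot',rel(S.plane(*f(335,348),.141)))
for z in(.07,.075):print('front right bottom',rel(S.plane(*f(375,550),z)))
print('front left top',rel(S.plane(*f(512,393),.097)))
print('backleft bottom wall', rel(T.plane(*g(270,470),.09)),'backright',rel(T.plane(*g(510,420),.09)))
"
```

```text
bar back (np.float64(-86.5), np.float64(1.0))
bar front top (np.float64(32.8), np.float64(2.6)) bot (np.float64(25.8), np.float64(-5.0))
front right bottom (np.float64(86.1), np.float64(-54.0))
front right bottom (np.float64(89.2), np.float64(-56.4))
front left top (np.float64(92.0), np.float64(51.3))
backleft bottom wall (np.float64(-72.2), np.float64(57.2)) backright (np.float64(-72.3), np.float64(-55.3))
```

Call:
play_rows(deltas=[255,4,5,-1,0,255,5,10,-1,0,255,4,10,0,0,255,0,10,0,0,255,0,10,0,0,255,0,10,0,0,255,0,7,0,0,255,0,5,0,0,255,0,4,0,0,255,0,4,0,0])

```text
time_s: 19.7
tcp_pos: [0.4327, -0.3399, 0.0652]
ee_rot: [[-0.976, 0.004, 0.216], [-0.216, -0.004, -0.976], [-0.003, -1.0, 0.004]]
wrist_force: [-7.5, 15.2, 43.4]
gripper_width: 0.179
```

```bash
python3 -c "
from plan import *
s,p,psi=st();print(p,s['wrist_force'])
from h import *
S,T=caps(); crop(S.img,100,150,250,270,'g11s'); crop(T.img,290,180,370,260,'g11t')
"
```

```text
[ 0.43269934 -0.3398704   0.06519384] [-7.46180254 15.15670613 43.39047092]
```

View pics/g11s.png

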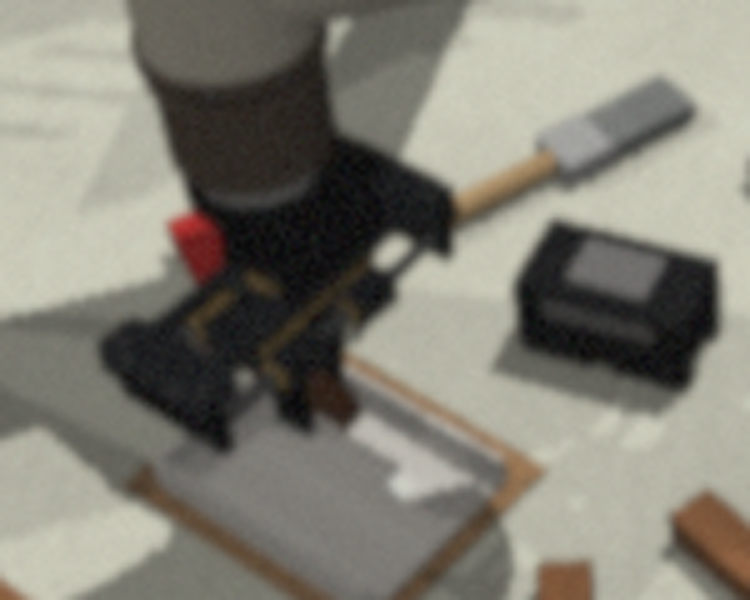

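Call:
play_rows(deltas=[255,0,-6,0,0,255,0,-4,0,0,255,0,0,0,0,0,0,0,0,0,0,0,0,0,0,0,0,0,0,0,0,0,0,0,0,0,0,0,0,0,0,0,0,0,0,0,0,0,0,0])

```text
time_s: 20.8
tcp_pos: [0.4301, -0.3392, 0.0686]
ee_rot: [[-0.977, 0.0, 0.213], [-0.213, -0.0, -0.977], [-0.0, -1.0, 0.0]]
wrist_force: [-0.2, -0.9, -0.2]
gripper_width: 0.737
```

Call:
play_rows(deltas=[0,0,-15,0,0,0,0,-20,0,0,0,0,-25,0,0,0,0,-25,0,0,0,0,-20,-20,0,0,0,0,-40,0,0,0,0,-45,0,0,0,0,-45,0,0,0,0,-45,0,0,0,0,-45,0])

```text
time_s: 21.8
tcp_pos: [0.3784, -0.1033, 0.1737]
ee_rot: [[-0.977, 0.001, 0.212], [-0.212, 0.0, -0.977], [-0.001, -1.0, 0.0]]
wrist_force: [1.3, 1.6, 0.7]
gripper_width: 0.999
```

```bash
python3 -c "
from plan import *
s,p,psi=st();print(p,s['wrist_force'])
from h import *
S,T=caps('a'); crop(S.img,110,180,250,280,'g12s'); crop(T.img,270,140,370,260,'g12t')
"
```

```text
[ 0.37841887 -0.10329865  0.1737398 ] [1.26210714 1.6022175  0.66723176]
```

View pics/g12s.png

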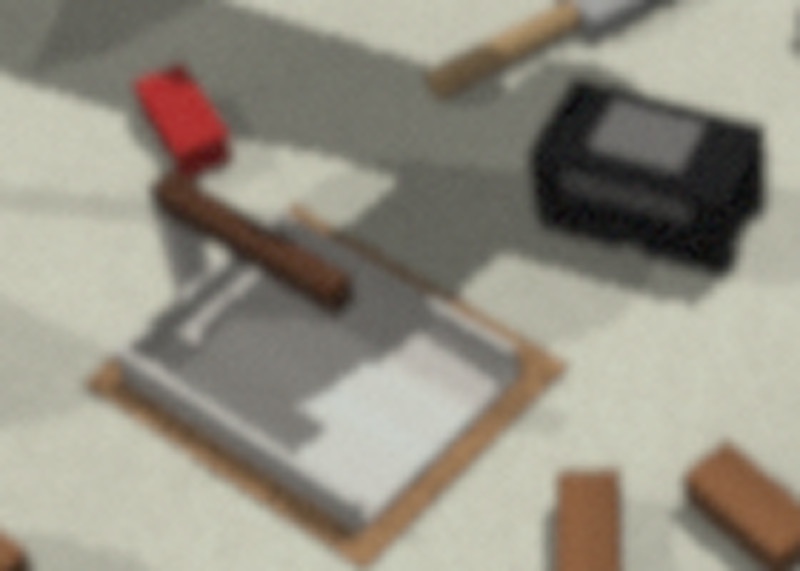

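View pics/g12t.png

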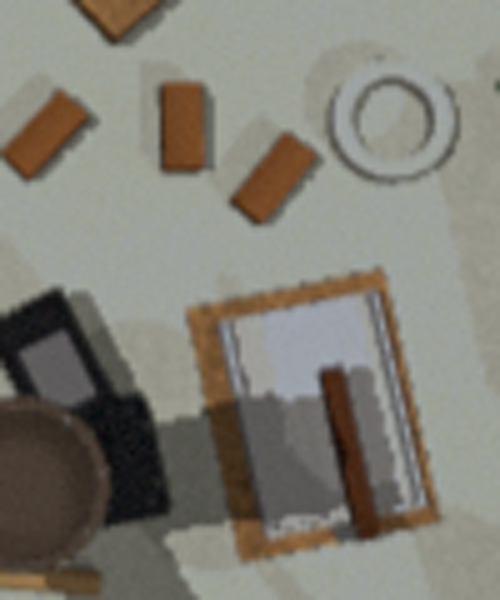

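```bash
cat > bl.py <<'E'
from h import *
from plan import *
def blanks(S,T,box=((.45,.85),(-.5,.05))):
    out=[]
    for ce,a,cn in comps(*[( (lambda hsv:(hsv[...,0]>3)&(hsv[...,0]<18)&(hsv[...,1]>110))(cv2.cvtColor(T.img,cv2.COLOR_BGR2HSV)) )],60,220):
        W3=np.array([T.plane(*q[0],.022)[:2] for q in cn],np.float32)*1000
        (x,y),(w,h),an=cv2.minAreaRect(W3)
        if not(box[0][0]<x/1000<box[0][1] and box[1][0]<y/1000<box[1][1]): continue
        if w<h: w,h,an=h,w,an+90
        X=T.plane(*ce,.018)
        # matching scene comp
        best=None
        for cs,a2,cn2 in comps((lambda hsv:(hsv[...,0]>3)&(hsv[...,0]<18)&(hsv[...,1]>110))(cv2.cvtColor(S.img,cv2.COLOR_BGR2HSV)),80,350):
            P,e=tri(T,ce,S,cs)
            if e<.008 and 0<P[2]<.03 and (best is None or e<best[1]): best=(P,e)
        out.append((X,an%180,w,h,ce,best))
    return out
if __name__=="__main__":
    S,T=caps()
    for b in blanks(S,T): print("pos",b[0].round(4),"yaw",round(b[1],1),"size",round(b[2]),round(b[3]),"px",b[4].round(0),"tri",None if b[5] is None else (b[5][0].round(4),round(b[5][1],4)))
E
python3 bl.py
```

```text
pos [ 0.6406 -0.2407  0.018 ] yaw 179.8 size 60 29 px [306. 165.] tri (array([ 0.6423, -0.2401,  0.0135]), np.float64(0.0029))
pos [ 0.6335 -0.1388  0.018 ] yaw 135.7 size 63 26 px [278. 167.] tri (array([ 0.6351, -0.1385,  0.0121]), np.float64(0.0016))
pos [ 0.603 -0.307  0.018] yaw 141.6 size 65 27 px [324. 175.] tri (array([ 0.6043, -0.3073,  0.0127]), np.float64(0.0016))
```

```bash
python3 -c "
from plan import *
plan([(.6415,-.2405,.10,180,9),(.6415,-.2405,.004,None,6)],90)"
```

```text
t 22.0 tcp [ 0.3792 -0.1037  0.174 ] yaw -167.5 w 1.001 F [ 0.3 -0.4 -0.2] J [  9.   2. -34.   0. -54.  94.]
90,-25,8,21,0.024, 90,-26,8,21,0.024, 90,-26,8,20,0.024, 90,-27,8,19,0.024, 90,-27,8,19,0.024, 90,-27,8,18,0.024, 90,-28,9,17,0.024, 90,-28,8,16,0.025, 90,-29,9,16,0.024
90,-0,16,0,-0, 90,-0,16,0,-0, 90,-0,16,0,-0, 90,-0,16,0,-0, 90,-0,16,0,-0, 90,-0,16,0,-0
end [ 0.6412 -0.2403  0.004 ] -180.0
```

Call:
play_rows(deltas=[90,-25,8,21,0.024,90,-26,8,21,0.024,90,-26,8,20,0.024,90,-27,8,19,0.024,90,-27,8,19,0.024,90,-27,8,18,0.024,90,-28,9,17,0.024,90,-28,8,16,0.025,90,-29,9,16,0.024,90,0,0,0,0])

```text
time_s: 23.0
tcp_pos: [0.642, -0.246, 0.0957]
ee_rot: [[-1.0, -0.003, -0.007], [0.007, -0.0, -1.0], [0.003, -1.0, 0.0]]
wrist_force: [-0.4, -0.9, -0.4]
gripper_width: 0.645
```

```bash
python3 -c "
from plan import *
plan([(.6415,-.2405,.004,180,6)],90)
from h import *
S,T=caps(); crop(S.img,190,200,310,300,'b1s')"
```

```text
t 23.0 tcp [ 0.642  -0.246   0.0957] yaw 179.6 w 0.645 F [-0.4 -0.9 -0.4] J [ -8.  34.   1.   0. -57.  97.]
90,0,15,-1,-0.001, 90,0,15,-1,-0.001, 90,0,15,-1,-0.001, 90,0,16,-1,-0.001, 90,0,15,-1,-0.002, 90,1,16,-0,-0.001
end [ 0.641  -0.241   0.0037] 180.0
```

View pics/b1s.png

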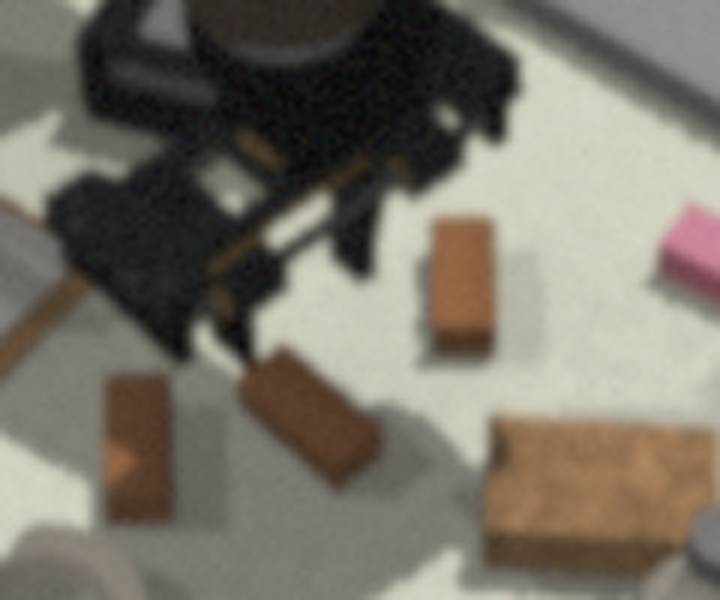

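Call:
play_rows(deltas=[90,0,16,-1,0,90,0,16,-1,0,90,0,16,0,0,90,0,16,0,0,90,0,15,0,0,90,0,12,0,0,90,0,0,0,0,255,0,0,0,0,255,0,0,0,0,255,0,0,0,0])

```text
time_s: 24.1
tcp_pos: [0.6412, -0.2402, 0.0095]
ee_rot: [[-1.0, 0.002, -0.003], [0.003, -0.0, -1.0], [-0.002, -1.0, 0.0]]
wrist_force: [0.3, 0.9, 0.5]
gripper_width: 0.46
```

Call:
play_rows(deltas=[255,0,0,0,0,255,0,0,0,0,255,0,0,0,0,255,0,-10,0,0,255,0,-25,0,0,255,0,-30,0,0,255,0,-30,0,0,255,0,-30,0,0,255,0,-25,0,0,255,0,-20,0,0])

```text
time_s: 25.1
tcp_pos: [0.6409, -0.2403, 0.1812]
ee_rot: [[-1.0, 0.002, -0.003], [0.003, -0.001, -1.0], [-0.002, -1.0, 0.001]]
wrist_force: [0.8, -0.6, -1.0]
gripper_width: 0.338
```

```bash
python3 -c "
from plan import *
print(W(0,116))
plan([(.54,.05,.20,188,8),(*W(0,116),.18,186.2+0,8)],255)
from h import *
S,T=caps(); crop(S.img,150,100,320,300,'b2s')"
```

```text
(np.float64(0.4952386797251422), np.float64(0.343117879068913))
t 25.1 tcp [ 0.6409 -0.2403  0.1812] yaw 179.8 w 0.338 F [ 0.8 -0.6 -1. ] J [ -7.  29.   6.   0. -67.  97.]
255,13,-2,-36,-0.018, 255,12,-2,-37,-0.018, 255,11,-2,-37,-0.018, 255,11,-3,-37,-0.018, 255,10,-2,-37,-0.018, 255,9,-3,-37,-0.017, 255,9,-2,-37,-0.018, 255,8,-3,-38,-0.017
255,0,3,-37,0.004, 255,1,2,-37,0.004, 255,1,3,-37,0.004, 255,1,2,-37,0.004, 255,1,3,-37,0.004, 255,1,2,-37,0.004, 255,1,3,-37,0.004, 255,2,2,-37,0.003
end [0.4953 0.3432 0.1802] 186.2
```

View pics/b2s.png

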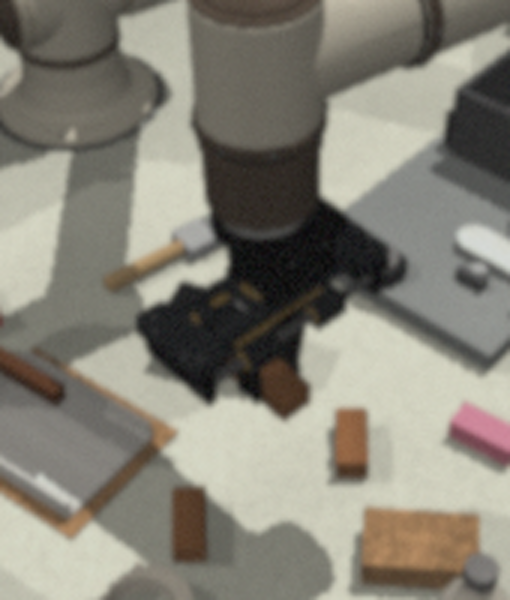

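```bash
python3 -c "
from plan import *
from h import *
S,T=caps(); 
hsv=cv2.cvtColor(T.img,cv2.COLOR_BGR2HSV); m=(hsv[...,0]>3)&(hsv[...,0]<18)&(hsv[...,1]>110); m[:,:120]=0;m[:,170:]=0
for ce,a,cn in comps(m,20,900):
  q=np.array([Mc(T.plane(*c[0],.057)) for c in cn]); print(ce,a,q.min(0),q.max(0))
"
```

```text
[143.86085343 198.08163265] 539 [-21.7  61.5] [ 51.2 165.3]
```

```bash
python3 -c "
from plan import *
plan([(.56,0,.20,183,7),(*W(15,80),.18,186.2,8),(*W(15,80),.072,186.2,5)],255)"
```

```text
t 25.3 tcp [ 0.6403 -0.2399  0.1785] yaw 179.8 w 0.34 F [ 0.   0.7 -0.6] J [ -7.  29.   6.  -0. -67.  97.]
255,12,-3,-34,-0.008, 255,11,-3,-34,-0.008, 255,11,-3,-35,-0.008, 255,11,-3,-35,-0.008, 255,10,-3,-34,-0.008, 255,10,-3,-35,-0.008, 255,10,-3,-35,-0.007
255,4,2,-39,-0.007, 255,3,3,-39,-0.007, 255,3,2,-39,-0.007, 255,3,3,-39,-0.007, 255,3,2,-39,-0.007, 255,2,3,-39,-0.007, 255,2,2,-39,-0.007, 255,3,3,-38,-0.007
255,-0,22,-0,-0, 255,-0,21,-0,-0, 255,-0,22,-0,-0, 255,-0,21,-0,-0, 255,-0,22,-0,-0
end [0.5136 0.3088 0.0715] 186.2
```

Call:
play_rows(deltas=[255,12,-3,-34,-0.008,255,11,-3,-34,-0.008,255,11,-3,-35,-0.008,255,11,-3,-35,-0.008,255,10,-3,-34,-0.008,255,10,-3,-35,-0.008,255,10,-3,-35,-0.007,255,4,2,-39,-0.007,255,3,3,-39,-0.007,255,3,2,-39,-0.007])

```text
time_s: 26.3
tcp_pos: [0.542, 0.1175, 0.1907]
ee_rot: [[-0.997, -0.003, 0.073], [-0.073, -0.001, -0.997], [0.003, -1.0, 0.001]]
wrist_force: [-0.0, 0.2, -0.0]
gripper_width: 0.342
```

Call:
play_rows(deltas=[255,3,3,-39,-0.007,255,3,2,-39,-0.007,255,2,3,-39,-0.007,255,2,2,-39,-0.007,255,3,3,-38,-0.007,255,0,12,0,0,255,0,25,0,0,255,0,25,0,0,255,0,25,0,0,255,0,15,0,0])

```text
time_s: 27.3
tcp_pos: [0.5118, 0.3063, 0.0736]
ee_rot: [[-0.994, -0.005, 0.107], [-0.107, -0.004, -0.994], [0.006, -1.0, 0.004]]
wrist_force: [-0.1, -0.3, -0.2]
gripper_width: 0.338
```

```bash
python3 -c "
from plan import *
plan([(*W(15,80),.070,186.2,2)],255)
s,p,q=st();print(Mc(p))
from h import *
S,T=caps(); crop(S.img,250,60,400,180,'b3s')"
```

```text
t 27.3 tcp [0.5118 0.3063 0.0736] yaw -173.9 w 0.338 F [-0.1 -0.3 -0.2] J [ 46.  28. -14.  -0. -49.  50.]
255,-1,2,-1,-0.001, 255,-2,2,-1,-0
end [0.5145 0.3086 0.0696] -173.8
[12.4 77.6]
```

View pics/b3s.png

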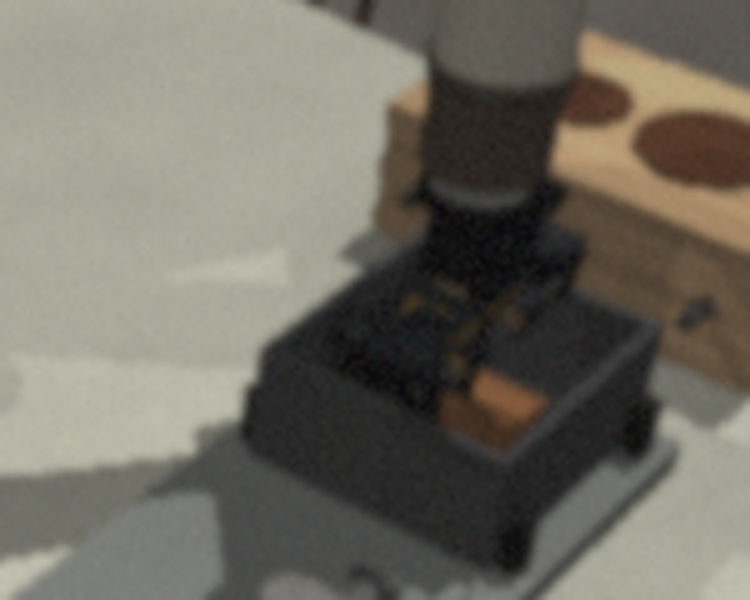

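Call:
play_rows(deltas=[255,0,3,0,0,255,0,0,0,0,140,0,0,0,0,140,0,0,0,0,140,0,0,0,0,140,0,0,0,0,140,0,-20,0,0,140,0,-30,0,0,140,0,-30,0,0,140,0,-30,20,0])

```text
time_s: 28.4
tcp_pos: [0.516, 0.29, 0.1858]
ee_rot: [[-0.994, 0.001, 0.11], [-0.11, 0.001, -0.994], [-0.001, -1.0, -0.0]]
wrist_force: [0.3, -0.1, -0.3]
gripper_width: 0.453
```

```bash
python3 bl.py; python3 -c "
from plan import *
plan([(.60,0,.18,None,8),(.6345,-.1387,.10,135,8)],90)
from h import *
S,T=caps(); crop(S.img,270,60,390,180,'b4s'); crop(T.img,100,140,200,240,'b4t')"
```

```text
pos [ 0.6337 -0.1389  0.018 ] yaw 135.7 size 63 26 px [278. 167.] tri (array([ 0.6352, -0.1387,  0.0123]), np.float64(0.0013))
pos [ 0.603 -0.307  0.018] yaw 141.6 size 65 27 px [324. 175.] tri (array([ 0.6042, -0.3072,  0.0129]), np.float64(0.0015))
t 28.5 tcp [0.5181 0.289  0.1899] yaw -173.8 w 0.447 F [ 0.2 -0.2  0. ] J [ 45.  20.  -7.   0. -62.  51.]
90,-6,1,37,-0, 90,-6,1,37,-0, 90,-6,1,37,-0, 90,-6,1,37,-0, 90,-7,1,37,-0, 90,-6,2,37,-0, 90,-7,1,37,-0, 90,-6,2,37,-0
90,-2,10,18,0.112, 90,-4,10,17,0.112, 90,-6,10,17,0.112, 90,-8,10,16,0.111, 90,-10,10,15,0.112, 90,-12,10,13,0.111, 90,-13,10,12,0.112, 90,-15,10,11,0.111
end [ 0.6347 -0.139   0.0999] -225.0
```

View pics/b4s.png

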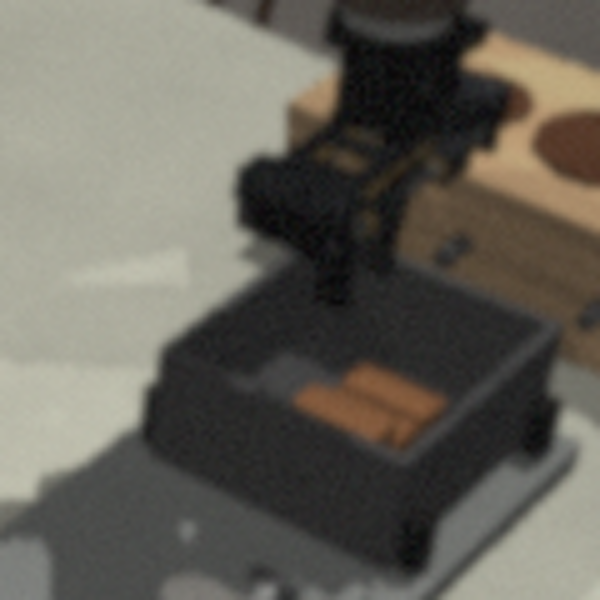

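Call:
play_rows(deltas=[90,-6,1,37,0,90,-6,1,37,0,90,-6,1,37,0,90,-6,1,37,0,90,-7,1,37,0,90,-6,2,37,0,90,-7,1,37,0,90,-6,2,37,0,90,-2,10,18,0.112,90,-4,10,17,0.112])

```text
time_s: 29.6
tcp_pos: [0.6049, -0.0361, 0.1526]
ee_rot: [[-0.993, -0.003, -0.121], [0.121, -0.0, -0.993], [0.003, -1.0, 0.0]]
wrist_force: [-0.6, 0.6, -0.5]
gripper_width: 0.651
```

```bash
python3 -c "
from plan import *
plan([(.6345,-.1387,.08,135.7,7)],90)"
```

```text
t 29.6 tcp [ 0.6049 -0.0361  0.1526] yaw 173.0 w 0.651 F [-0.6  0.6 -0.5] J [ 12.  24.  -8.  -0. -59.  71.]
90,-6,10,14,0.093, 90,-7,10,13,0.093, 90,-9,11,13,0.093, 90,-10,10,12,0.093, 90,-10,11,11,0.093, 90,-12,10,10,0.093, 90,-12,11,9,0.094
end [ 0.6342 -0.1389  0.0796] 135.7
```

Call:
play_rows(deltas=[90,-6,10,14,0.093,90,-7,10,13,0.093,90,-9,11,13,0.093,90,-10,10,12,0.093,90,-10,11,11,0.093,90,-12,10,10,0.093,90,-12,11,9,0.094,90,0,0,0,0,90,0,0,0,0,90,0,0,0,0])

```text
time_s: 30.6
tcp_pos: [0.6352, -0.1368, 0.0815]
ee_rot: [[-0.721, -0.0, -0.693], [0.693, -0.0, -0.721], [0.0, -1.0, 0.0]]
wrist_force: [-0.4, 0.1, -0.5]
gripper_width: 0.648
```

```bash
python3 -c "
from plan import *
plan([(.6345,-.1387,.005,135.7,5)],90)
from h import *
S,T=caps(); crop(S.img,190,190,310,290,'b5s')"
```

```text
t 30.6 tcp [ 0.6352 -0.1368  0.0815] yaw 136.1 w 0.648 F [-0.4  0.1 -0.5] J [  2.  31.  -6.   0. -53.  44.]
90,-0,15,0,0.001, 90,-0,15,0,0.002, 90,-0,15,1,0.001, 90,-0,16,0,0.002, 90,-1,15,1,0.001
end [ 0.6346 -0.139   0.0055] 135.7
```

View pics/b5s.png

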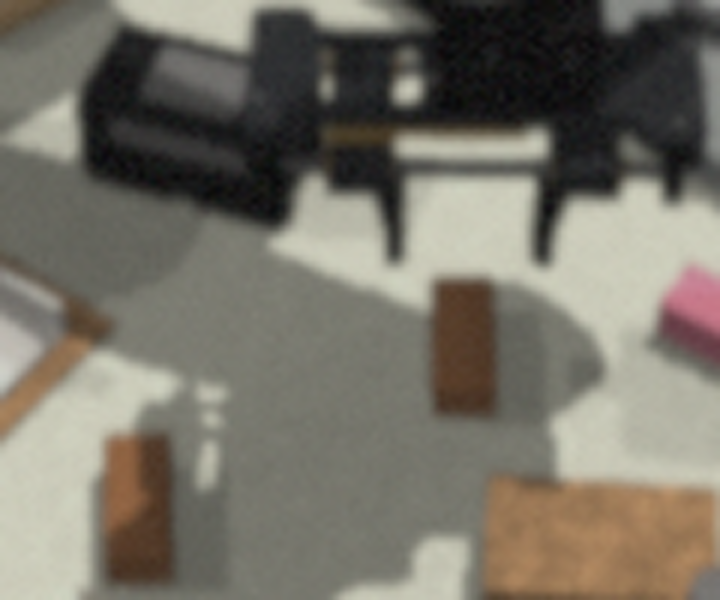

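Call:
play_rows(deltas=[90,0,16,0,0.001,90,0,16,1,0.002,90,0,16,0,0.001,90,0,16,0,0.002,90,0,13,1,0.001,90,0,0,0,0,255,0,0,0,0,255,0,0,0,0,255,0,0,0,0,255,0,0,0,0])

```text
time_s: 31.7
tcp_pos: [0.6343, -0.1389, 0.0053]
ee_rot: [[-0.715, 0.001, -0.699], [0.699, 0.0, -0.715], [-0.001, -1.0, -0.001]]
wrist_force: [0.9, 0.3, -0.5]
gripper_width: 0.367
```

Call:
play_rows(deltas=[255,0,0,0,0,255,0,0,0,0,255,0,-15,0,0,255,0,-30,0,0,255,0,-35,0,0,255,0,-35,0,0,255,0,-35,0,0,255,0,-25,0,0,255,0,-10,0,0,255,0,0,0,0])

```text
time_s: 32.7
tcp_pos: [0.6344, -0.1389, 0.1915]
ee_rot: [[-0.715, 0.003, -0.7], [0.7, 0.0, -0.715], [-0.002, -1.0, -0.002]]
wrist_force: [0.2, -0.7, 0.2]
gripper_width: 0.342
```

```bash
python3 -c "
from plan import *
plan([(.57,.05,.20,170,8),(*W(15,140),.19,186.2,10),(*W(15,140),.068,186.2,6)],255)"
```

```text
t 32.7 tcp [ 0.6344 -0.1389  0.1915] yaw 135.6 w 0.342 F [ 0.2 -0.7  0.2] J [  2.  26.   1.  -0. -66.  44.]
255,22,-1,-11,-0.075, 255,21,-1,-13,-0.075, 255,20,-1,-14,-0.075, 255,19,-1,-16,-0.075, 255,18,-1,-18,-0.075, 255,17,-1,-19,-0.075, 255,15,-1,-20,-0.075, 255,14,-2,-21,-0.075
255,12,1,-30,-0.028, 255,11,1,-31,-0.028, 255,10,1,-31,-0.028, 255,9,1,-31,-0.028, 255,8,1,-31,-0.029, 255,7,1,-32,-0.028, 255,7,1,-32,-0.029, 255,6,1,-32,-0.028, 255,4,1,-32,-0.029, 255,4,1,-32,-0.028
255,-0,20,0,-0, 255,-0,20,0,-0, 255,-0,21,0,-0, 255,-0,20,0,-0, 255,-0,21,0,-0, 255,-0,20,0,-0
end [0.5075 0.3688 0.0685] 186.2
```

Call:
play_rows(deltas=[255,22,-1,-11,-0.075,255,21,-1,-13,-0.075,255,20,-1,-14,-0.075,255,19,-1,-16,-0.075,255,18,-1,-18,-0.075,255,17,-1,-19,-0.075,255,15,-1,-20,-0.075,255,14,-1,-21,-0.075,255,12,1,-30,-0.028,255,11,1,-31,-0.028])

```text
time_s: 33.7
tcp_pos: [0.5554, 0.1147, 0.1934]
ee_rot: [[-0.993, -0.004, -0.118], [0.118, -0.001, -0.993], [0.004, -1.0, 0.002]]
wrist_force: [0.8, -0.1, -0.7]
gripper_width: 0.343
```

Call:
play_rows(deltas=[255,10,1,-31,-0.028,255,9,1,-31,-0.028,255,8,1,-31,-0.029,255,7,1,-32,-0.028,255,7,1,-32,-0.029,255,6,1,-32,-0.028,255,4,1,-32,-0.029,255,4,1,-32,-0.028,255,0,0,0,0,255,0,0,0,0])

```text
time_s: 34.7
tcp_pos: [0.5058, 0.3685, 0.1852]
ee_rot: [[-0.994, -0.003, 0.109], [-0.109, -0.003, -0.994], [0.004, -1.0, 0.003]]
wrist_force: [-0.2, -0.4, 0.1]
gripper_width: 0.343
```

```bash
python3 -c "
from plan import *
plan([(*W(15,140),.068,186.2,5)],255)"
```

```text
t 34.7 tcp [0.5058 0.3685 0.1852] yaw -173.8 w 0.343 F [-0.2 -0.4  0.1] J [ 51.  24.  -2.  -0. -64.  45.]
255,-0,23,0,0, 255,-0,24,0,0, 255,-1,23,0,0, 255,-0,24,0,0, 255,-1,23,0,0.001
end [0.5078 0.3687 0.0682] -173.8
```

Call:
play_rows(deltas=[255,0,30,0,0,255,-1,35,0,0,255,-1,30,0,0,255,0,20,0,0,255,0,0,0,0,140,0,0,0,0,140,0,0,0,0,140,0,0,0,0,140,0,-10,0,0,140,0,-25,0,0])

```text
time_s: 35.7
tcp_pos: [0.508, 0.368, 0.107]
ee_rot: [[-0.994, -0.003, 0.108], [-0.108, -0.003, -0.994], [0.003, -1.0, 0.002]]
wrist_force: [-0.3, -0.1, 0.7]
gripper_width: 0.453
```

Call:
play_rows(deltas=[90,0,-25,0,0,90,0,-30,0,0,90,0,-30,10,0,90,-4,0,35,0,90,-4,0,42,0,90,-4,0,45,0,90,-4,0,45,0,90,-4,0,45,0,90,-4,0,45,0,90,-4,0,45,0])

```text
time_s: 36.7
tcp_pos: [0.5709, 0.0602, 0.1944]
ee_rot: [[-0.994, 0.003, 0.109], [-0.109, 0.001, -0.994], [-0.003, -1.0, -0.0]]
wrist_force: [0.0, 0.1, -0.3]
gripper_width: 0.648
```

```bash
python3 bl.py; python3 -c "
from plan import *
plan([(.6045,-.307,.09,140,10)],90)
from h import *
S,T=caps('c'); crop(S.img,270,60,390,180,'b6s')"
```

```text
pos [ 0.603 -0.307  0.018] yaw 141.6 size 65 27 px [324. 175.] tri (array([ 0.6042, -0.3072,  0.013 ]), np.float64(0.0016))
t 36.8 tcp [0.571  0.0575 0.1941] yaw -174.1 w 0.646 F [-0.3  0.5 -0.3] J [ 22.  18.  -9.   0. -62.  74.]
90,0,10,37,0.08, 90,-2,10,36,0.08, 90,-5,11,36,0.08, 90,-8,10,36,0.08, 90,-11,11,35,0.08, 90,-14,10,34,0.08, 90,-17,11,33,0.08, 90,-19,10,31,0.08, 90,-22,11,29,0.08, 90,-24,10,28,0.081
end [ 0.6045 -0.3075  0.0901] -220.0
```

View pics/b6s.png

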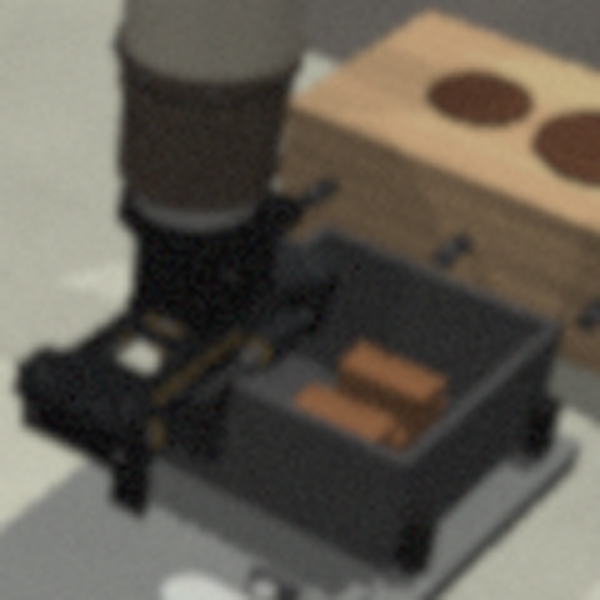

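Call:
play_rows(deltas=[90,0,10,37,0.08,90,-2,10,36,0.08,90,-5,11,36,0.08,90,-8,10,36,0.08,90,-11,11,35,0.08,90,-14,10,34,0.08,90,-17,11,33,0.08,90,-19,10,31,0.08,90,-22,11,29,0.08,90,-24,10,28,0.081])

```text
time_s: 37.9
tcp_pos: [0.6073, -0.3027, 0.0888]
ee_rot: [[-0.769, 0.001, -0.639], [0.639, -0.0, -0.769], [-0.001, -1.0, -0.0]]
wrist_force: [0.1, 1.2, 0.2]
gripper_width: 0.645
```

Call:
play_rows(deltas=[90,0,0,0,0,90,0,0,0,0,90,0,10,0,0,90,0,10,0,0,90,0,10,0,0,90,0,0,0,0,90,0,0,0,0,90,0,0,0,0,90,0,0,0,0,90,0,0,0,0])

```text
time_s: 38.9
tcp_pos: [0.6063, -0.3031, 0.059]
ee_rot: [[-0.769, 0.001, -0.639], [0.639, -0.0, -0.769], [-0.001, -1.0, -0.0]]
wrist_force: [-0.7, -0.0, -0.3]
gripper_width: 0.651
```

```bash
python3 -c "
from plan import *
plan([(.6042,-.307,.005,139,5)],90)
from h import *
S,T=caps(); crop(S.img,160,190,280,290,'b7s')"
```

```text
t 38.9 tcp [ 0.6063 -0.3031  0.059 ] yaw 140.3 w 0.651 F [-0.7 -0.  -0.3] J [-13.  35.  -3.   0. -52.  63.]
90,-0,11,1,0.005, 90,-0,11,1,0.004, 90,-0,11,1,0.005, 90,-0,11,1,0.004, 90,-1,10,0,0.005
end [ 0.6045 -0.3068  0.005 ] 139.0
```

View pics/b7s.png

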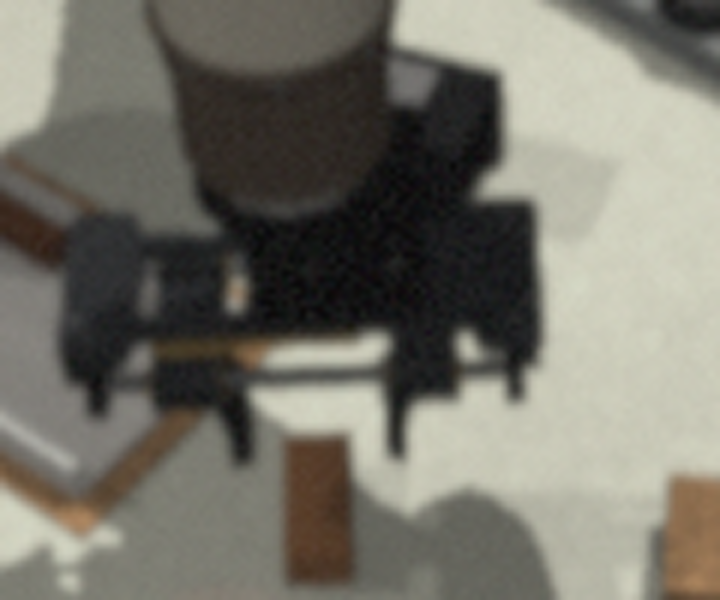

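Call:
play_rows(deltas=[90,0,12,1,0.005,90,0,12,1,0.005,90,0,12,1,0.005,90,0,11,1,0.005,90,0,7,0,0,90,0,0,0,0,255,0,0,0,0,255,0,0,0,0,255,0,0,0,0,255,0,0,0,0])

```text
time_s: 40.0
tcp_pos: [0.6038, -0.306, 0.0051]
ee_rot: [[-0.757, 0.001, -0.654], [0.654, -0.0, -0.757], [-0.001, -1.0, -0.0]]
wrist_force: [-0.6, 0.5, -0.5]
gripper_width: 0.371
```

Call:
play_rows(deltas=[255,0,0,0,0,255,0,0,0,0,255,0,-15,0,0,255,0,-30,0,0,255,0,-35,0,0,255,0,-35,0,0,255,0,-35,0,0,255,0,-25,0,0,255,0,-10,0,0,255,0,0,0,0])

```text
time_s: 41.0
tcp_pos: [0.6041, -0.3062, 0.1917]
ee_rot: [[-0.757, 0.004, -0.654], [0.654, -0.001, -0.757], [-0.003, -1.0, -0.002]]
wrist_force: [0.3, 0.5, -1.3]
gripper_width: 0.343
```

```bash
python3 -c "
from plan import *
plan([(.57,.05,.20,165,12),(*W(-45,110),.19,186.2,12)],255)"
```

```text
t 41.0 tcp [ 0.6041 -0.3062  0.1917] yaw 139.2 w 0.343 F [ 0.3  0.5 -1.3] J [-13.  28.   6.   0. -67.  62.]
255,22,-1,-21,-0.038, 255,21,-1,-21,-0.038, 255,20,-1,-22,-0.037, 255,19,-1,-23,-0.038, 255,18,-1,-24,-0.037, 255,17,-0,-24,-0.038, 255,16,-1,-25,-0.037, 255,16,-0,-25,-0.038, 255,14,-1,-26,-0.037, 255,14,-0,-27,-0.038, 255,12,-1,-27,-0.037, 255,12,-0,-27,-0.038
255,16,1,-20,-0.031, 255,15,1,-21,-0.031, 255,14,1,-21,-0.031, 255,14,1,-22,-0.031, 255,13,1,-22,-0.031, 255,12,1,-22,-0.031, 255,12,1,-23,-0.031, 255,11,1,-23,-0.031, 255,10,0,-23,-0.03, 255,9,1,-24,-0.031, 255,9,0,-24,-0.03, 255,8,1,-24,-0.031
end [0.4512 0.3323 0.1897] 186.2
```

```bash
python3 -c "
from plan import *
plan([(.55,.05,.20,120,12),(*W(-51,115),.19,96.2,12)],255)"
```

```text
t 41.0 tcp [ 0.6041 -0.3062  0.1917] yaw 139.2 w 0.343 F [ 0.3  0.5 -1.3] J [-13.  28.   6.   0. -67.  62.]
255,23,-1,-20,0.028, 255,23,-1,-19,0.028, 255,24,-1,-18,0.028, 255,24,-1,-17,0.028, 255,25,-1,-17,0.028, 255,25,-0,-16,0.028, 255,26,-1,-15,0.028, 255,26,-0,-15,0.028, 255,27,-1,-14,0.028, 255,27,-0,-13,0.027, 255,27,-1,-13,0.028, 255,28,-0,-11,0.027
255,25,1,-4,0.035, 255,25,1,-4,0.035, 255,25,1,-3,0.035, 255,25,1,-2,0.035, 255,26,1,-1,0.034, 255,26,1,0,0.035, 255,25,1,1,0.034, 255,25,1,2,0.035, 255,25,0,3,0.034, 255,25,1,4,0.035, 255,26,0,4,0.034, 255,25,1,6,0.035
end [0.4443 0.3365 0.1897] 96.2
```

Call:
play_rows(deltas=[255,23,-1,-20,0.028,255,23,-1,-19,0.028,255,24,-1,-18,0.028,255,24,-1,-17,0.028,255,25,-1,-17,0.028,255,25,0,-16,0.028,255,26,-1,-15,0.028,255,26,0,-15,0.028,255,27,-1,-14,0.028,255,27,0,-13,0.027])

```text
time_s: 42.0
tcp_pos: [0.5568, -0.0083, 0.1945]
ee_rot: [[-0.546, -0.004, -0.838], [0.838, -0.0, -0.546], [0.002, -1.0, 0.004]]
wrist_force: [0.5, 0.0, -0.5]
gripper_width: 0.34
```

Call:
play_rows(deltas=[255,27,-1,-13,0.028,255,28,0,-11,0.027,255,25,1,-4,0.035,255,25,1,-4,0.035,255,25,1,-3,0.035,255,25,1,-2,0.035,255,26,1,-1,0.034,255,26,1,0,0.035,255,25,1,1,0.034,255,25,1,2,0.035])

```text
time_s: 43.0
tcp_pos: [0.4784, 0.241, 0.1874]
ee_rot: [[-0.242, -0.003, -0.97], [0.97, -0.002, -0.242], [-0.002, -1.0, 0.004]]
wrist_force: [0.3, -0.5, 0.6]
gripper_width: 0.344
```

```bash
python3 -c "
from plan import *
plan([(*W(-51,115),.19,96.2,5)],255)"
```

```text
t 43.0 tcp [0.4784 0.241  0.1874] yaw 104.0 w 0.344 F [ 0.3 -0.5  0.6] J [ 44.  15. -15.  -0. -60. -30.]
255,20,-1,2,0.027, 255,20,-0,2,0.027, 255,20,-1,3,0.027, 255,20,-0,4,0.028, 255,20,-1,4,0.027
end [0.4448 0.3365 0.1904] 96.2
```

Call:
play_rows(deltas=[255,20,0,2,0.027,255,20,0,2,0.027,255,20,0,3,0.027,255,20,0,4,0.028,255,15,0,4,0.02,255,0,0,0,0,255,0,0,0,0,255,0,0,0,0,255,0,0,0,0,255,0,0,0,0])

```text
time_s: 44.0
tcp_pos: [0.447, 0.3307, 0.1895]
ee_rot: [[-0.116, -0.0, -0.993], [0.993, -0.0, -0.116], [-0.0, -1.0, 0.0]]
wrist_force: [-0.5, -0.5, -0.4]
gripper_width: 0.345
```

```bash
python3 -c "
from plan import *
plan([(*W(-51,115),.065,96.2,5)],255);print(Mc(st()[1]))
from h import *
S,T=caps(); crop(S.img,270,60,390,180,'b8s')"
```

```text
t 44.0 tcp [0.447  0.3307 0.1895] yaw 96.7 w 0.345 F [-0.5 -0.5 -0.4] J [ 53.  17. -12.  -0. -61. -47.]
255,1,25,0,0.002, 255,1,25,0,0.001, 255,1,25,1,0.002, 255,2,25,0,0.001, 255,1,24,1,0.002
end [0.4444 0.3364 0.0655] 96.2
[-49.3 108.9]
```

View pics/b8s.png

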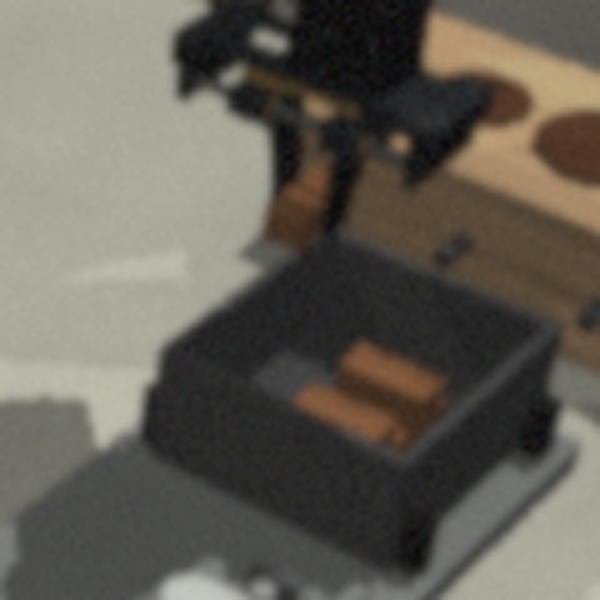

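Call:
play_rows(deltas=[255,1,25,0,0.002,255,1,25,0,0.001,255,1,25,1,0.002,255,1,25,0,0.001,255,1,24,1,0.002,255,0,0,0,0,155,0,0,0,0,155,0,0,0,0,155,0,0,0,0,155,0,0,0,0])

```text
time_s: 45.1
tcp_pos: [0.4447, 0.3365, 0.0668]
ee_rot: [[-0.109, 0.001, -0.994], [0.994, 0.002, -0.109], [0.002, -1.0, -0.002]]
wrist_force: [-0.5, -0.4, -0.2]
gripper_width: 0.393
```

Call:
play_rows(deltas=[150,0,-10,0,0,150,0,-20,0,0,150,0,-30,0,0,150,0,-30,0,0,90,0,-30,0,0,0,-35,0,0,0,0,-45,0,0,0,0,-45,0,0,0,0,-45,0,0,0,0,-45,0,0,0])

```text
time_s: 46.1
tcp_pos: [0.4676, 0.1207, 0.1869]
ee_rot: [[-0.11, 0.002, -0.994], [0.994, 0.001, -0.11], [0.001, -1.0, -0.002]]
wrist_force: [1.4, 0.0, -0.6]
gripper_width: 0.87
```

```bash
python3 bl.py; python3 -c "
from plan import *
plan([(*W(-51,115),.065,96.2,5)],255)
from h import *
S,T=caps('d'); crop(S.img,270,60,390,180,'b9s'); crop(T.img,95,145,255,250,'b9t',5)"
```

```text
t 46.2 tcp [0.4672 0.1182 0.1866] yaw 95.9 w 0.95 F [-0.3 -0.1 -0.5] J [ 34.  10. -22.   0. -58. -28.]
255,44,24,-0,-0.001, 255,44,24,-0,-0.001, 255,44,25,-0,-0.001, 255,44,24,-0,-0.001, 255,44,25,-1,-0.001
end [0.445  0.3371 0.0646] 96.2
```

View pics/b9s.png

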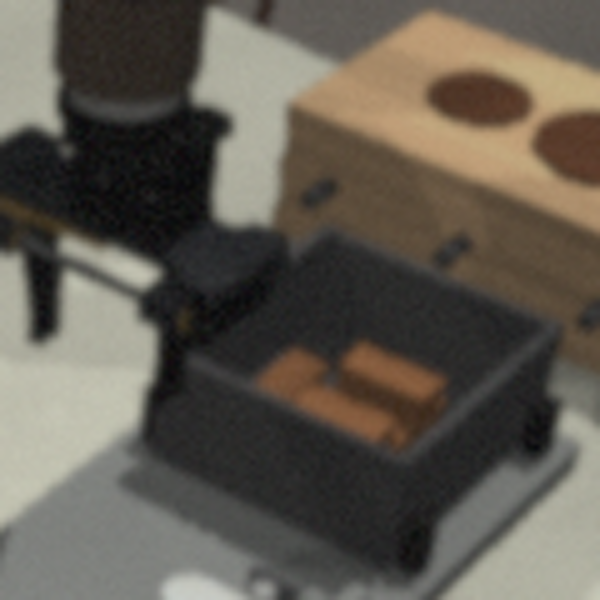

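View pics/b9t.png

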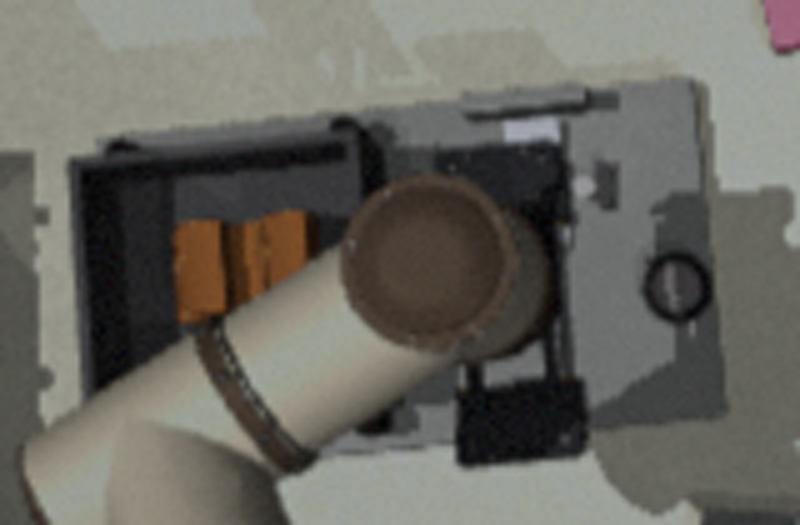

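View pics/scene_d.png

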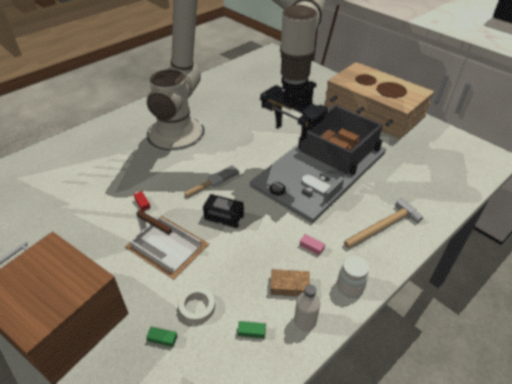

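View pics/top_d.png

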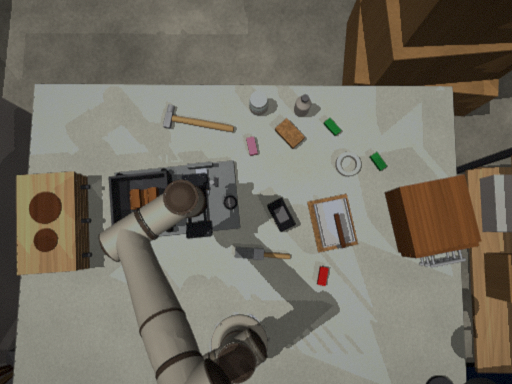

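```bash
python3 -c "
from plan import *
from h import *
S,T=caps()
g=cv2.cvtColor(T.img,cv2.COLOR_BGR2GRAY); m=np.zeros_like(g); m[185:240,262:302]=(g[185:240,262:302]<62)
m=cv2.morphologyEx(m,cv2.MORPH_CLOSE,np.ones((9,9),np.uint8))
for ce,a,cn in comps(m,100):
  q=np.array([T.plane(*c[0],.058)[:2] for c in cn],np.float32)*1000
  print(ce,a,cv2.minAreaRect(q))
# label grey region both views
for c,b in((T,(185,240,262,302)),(S,(190,225,200,250))):
  hsv=cv2.cvtColor(c.img,cv2.COLOR_BGR2HSV); gg=cv2.cvtColor(c.img,cv2.COLOR_BGR2GRAY)[b[0]:b[1],b[2]:b[3]]
  crop(c.img,b[2],b[0],b[3],b[1],'bat'+str(b[0]))
"
```

```text
[280.73491773 214.18647166] 547 ((455.90863037109375, -144.64170837402344), (111.03179168701172, 62.6241340637207), 28.13558578491211)
```

View pics/bat185.png

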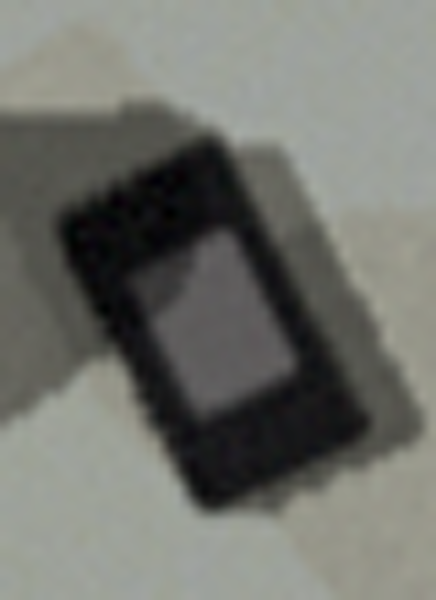

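View pics/bat190.png

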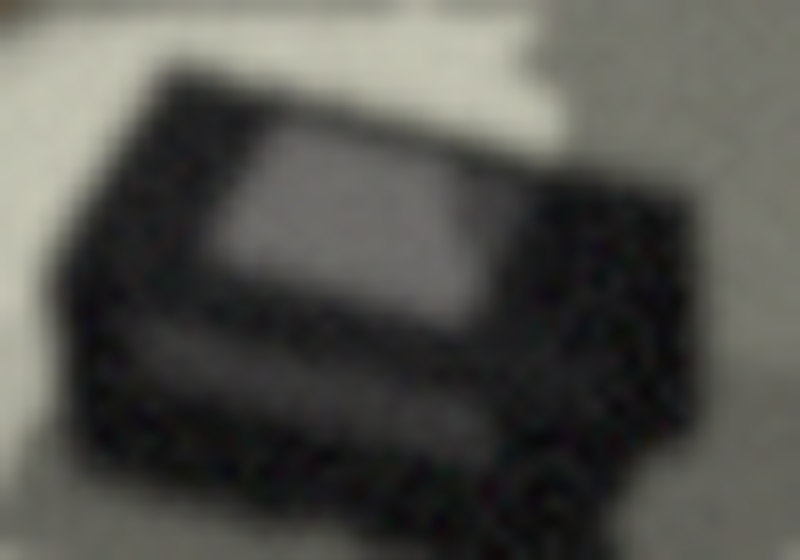

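```bash
python3 -c "
from plan import *
plan([(.456,-.1455,.12,28.1,12)],0)"
```

```text
t 46.4 tcp [0.468  0.1229 0.1863] yaw 96.3 w 0.992 F [-0.6 -0.6  1.1] J [ 34.  10. -22.   0. -58. -28.]
0,-22,6,3,0.099, 0,-22,5,1,0.099, 0,-22,6,-1,0.099, 0,-22,5,-3,0.099, 0,-22,6,-5,0.099, 0,-21,5,-8,0.099, 0,-20,6,-10,0.099, 0,-19,5,-11,0.099, 0,-18,6,-13,0.099, 0,-17,5,-15,0.1, 0,-16,6,-17,0.099, 0,-13,5,-18,0.1
end [ 0.456  -0.145   0.1203] 28.1
```

Call:
play_rows(deltas=[0,-22,6,3,0.099,0,-22,5,1,0.099,0,-22,6,-1,0.099,0,-22,5,-3,0.099,0,-22,6,-5,0.099,0,-21,5,-8,0.099,0,-20,6,-10,0.099,0,-19,5,-11,0.099,0,-18,6,-13,0.099,0,-17,5,-15,0.1])

```text
time_s: 47.4
tcp_pos: [0.4585, -0.0997, 0.1304]
ee_rot: [[0.773, 0.0, -0.635], [0.635, 0.0, 0.773], [0.0, -1.0, -0.0]]
wrist_force: [0.1, 0.1, -0.5]
gripper_width: 0.999
```

Call:
play_rows(deltas=[0,-16,6,-17,0.099,0,-13,5,-18,0.1,0,0,0,0,0,0,0,0,0,0,0,0,0,0,0,0,0,0,0,0,0,0,0,0,0,0,0,0,0,0,0,0,0,0,0,0,0,0,0,0])

```text
time_s: 48.4
tcp_pos: [0.4555, -0.1456, 0.1196]
ee_rot: [[0.882, 0.0, -0.471], [0.471, 0.0, 0.882], [0.0, -1.0, -0.0]]
wrist_force: [0.4, 0.3, 0.1]
gripper_width: 0.999
```

```bash
python3 -c "
from plan import *
plan([(.456,-.1455,.022,28.1,7)],0)
from h import *
S,T=caps(); crop(S.img,180,140,280,240,'k1s')"
```

```text
t 48.4 tcp [ 0.4555 -0.1456  0.1196] yaw 28.1 w 0.999 F [0.4 0.3 0.1] J [  2.  14. -28.  -0. -48. -64.]
0,0,14,-0,-0, 0,0,14,-0,-0, 0,0,14,-0,-0, 0,0,14,-0,-0, 0,0,14,-0,-0, 0,0,14,-0,-0, 0,0,14,-0,-0
end [ 0.4555 -0.1456  0.0216] 28.1
```

View pics/k1s.png

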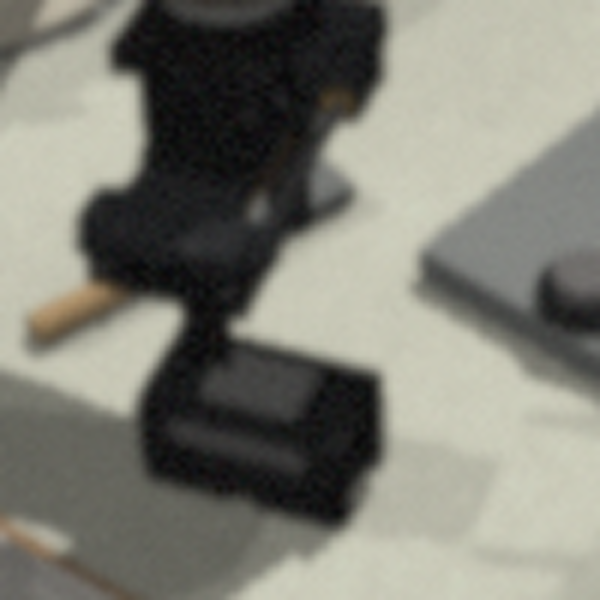

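Call:
play_rows(deltas=[0,0,14,0,0,0,0,14,0,0,0,0,14,0,0,0,0,14,0,0,0,0,14,0,0,0,0,14,0,0,0,0,13,0,0,255,0,0,0,0,255,0,0,0,0,255,0,0,0,0])

```text
time_s: 49.5
tcp_pos: [0.4562, -0.1457, 0.0232]
ee_rot: [[0.882, 0.001, -0.471], [0.471, -0.0, 0.882], [0.001, -1.0, -0.001]]
wrist_force: [0.1, 0.1, -0.5]
gripper_width: 0.811
```

Call:
play_rows(deltas=[255,0,0,0,0,255,0,0,0,0,255,0,0,0,0,255,0,-10,0,0,255,0,-20,0,0,255,0,-20,0,0,255,0,-20,0,0,255,0,-20,0,0,255,0,0,0,0,255,0,0,0,0])

```text
time_s: 50.5
tcp_pos: [0.4546, -0.1454, 0.112]
ee_rot: [[0.883, -0.001, -0.47], [0.47, 0.001, 0.883], [-0.0, -1.0, 0.001]]
wrist_force: [-0.3, -0.1, -5.0]
gripper_width: 0.687
```

```bash
python3 -c "
from plan import *
print(W(-65,-95),W(50,-95))
plan([(*W(-65,-95),.12,6.2,12)],255)
from h import *
S,T=caps(); crop(S.img,180,120,300,240,'k2s'); crop(T.img,240,140,330,240,'k2t')"
```

```text
(np.float64(0.4534695110916565), np.float64(0.12631996267747847)) (np.float64(0.5677932705134238), np.float64(0.1387729957085876))
t 50.5 tcp [ 0.4546 -0.1454  0.112 ] yaw 28.0 w 0.687 F [-0.3 -0.1 -5. ] J [  2.  15. -29.  -0. -47. -64.]
255,11,-1,20,0.032, 255,10,-1,20,0.032, 255,9,-1,21,0.032, 255,9,-1,21,0.032, 255,8,-0,21,0.032, 255,7,-1,21,0.032, 255,6,-0,22,0.031, 255,6,-1,22,0.032, 255,5,-0,22,0.031, 255,4,-1,22,0.032, 255,4,-0,23,0.031, 255,3,-1,22,0.032
end [0.4532 0.1261 0.12  ] 6.2
```

View pics/k2s.png

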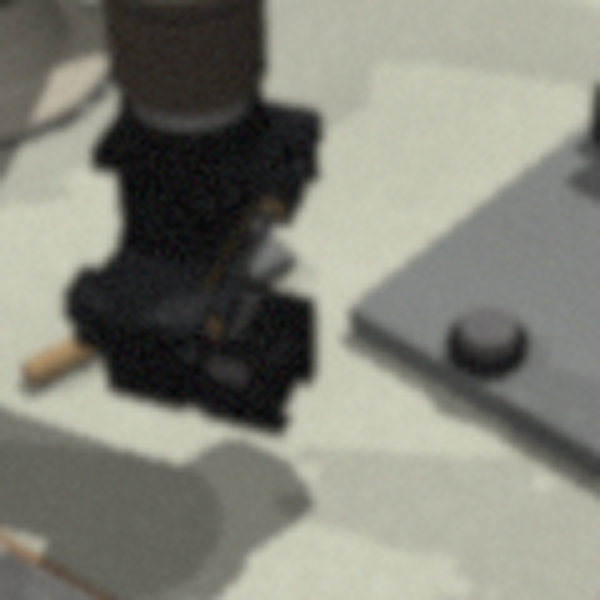

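View pics/k2t.png

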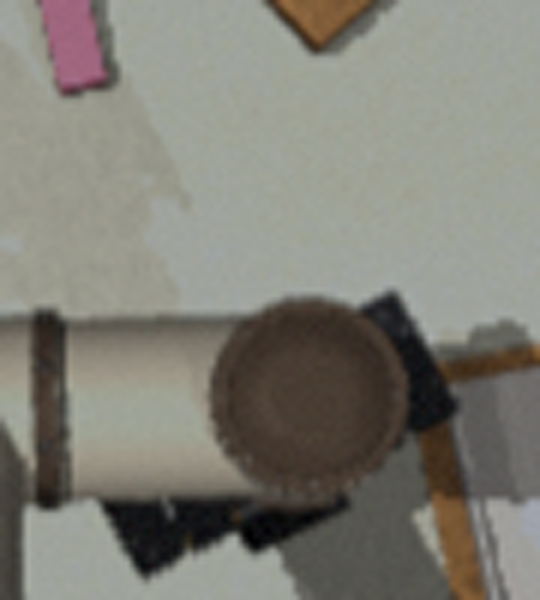

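Call:
play_rows(deltas=[255,9,-1,15,0.032,255,10,-1,20,0.032,255,9,-1,21,0.032,255,9,-1,21,0.032,255,8,0,21,0.032,255,7,-1,21,0.032,255,6,0,22,0.031,255,6,-1,22,0.032,255,5,0,22,0.031,255,4,-1,22,0.032])

```text
time_s: 51.6
tcp_pos: [0.4535, 0.0755, 0.1181]
ee_rot: [[0.986, -0.003, -0.17], [0.17, -0.001, 0.986], [-0.003, -1.0, -0.001]]
wrist_force: [0.2, -0.4, -5.1]
gripper_width: 0.681
```

Call:
play_rows(deltas=[255,3,0,22,0.031,255,0,-1,20,0.032,255,0,0,8,0,255,0,0,0,0,255,0,0,0,0,255,0,0,0,0,255,0,0,0,0,255,0,0,0,0,255,0,0,0,0,255,0,0,0,0])

```text
time_s: 52.6
tcp_pos: [0.4502, 0.1248, 0.1206]
ee_rot: [[0.994, 0.0, -0.108], [0.108, 0.0, 0.994], [0.0, -1.0, 0.0]]
wrist_force: [0.2, -0.2, -4.9]
gripper_width: 0.687
```

```bash
python3 -c "
from plan import *
plan([(*W(-68,-95.5),.055,6.2,8)],255); print(Mc(st()[1]))
from h import *
S,T=caps(); crop(S.img,230,100,350,220,'k3s'); crop(T.img,160,150,260,250,'k3t')"
```

```text
t 52.6 tcp [0.4502 0.1248 0.1206] yaw 6.2 w 0.687 F [ 0.2 -0.2 -4.9] J [  35.   13.  -29.    0.  -48. -119.]
255,0,8,0,0, 255,0,8,0,0, 255,0,8,0,0, 255,0,8,0,0, 255,0,8,0,0, 255,0,9,0,0, 255,0,8,0,0, 255,0,9,1,0
end [0.4501 0.1258 0.0546] 6.2
[-68.4 -96.2]
```

View pics/k3s.png

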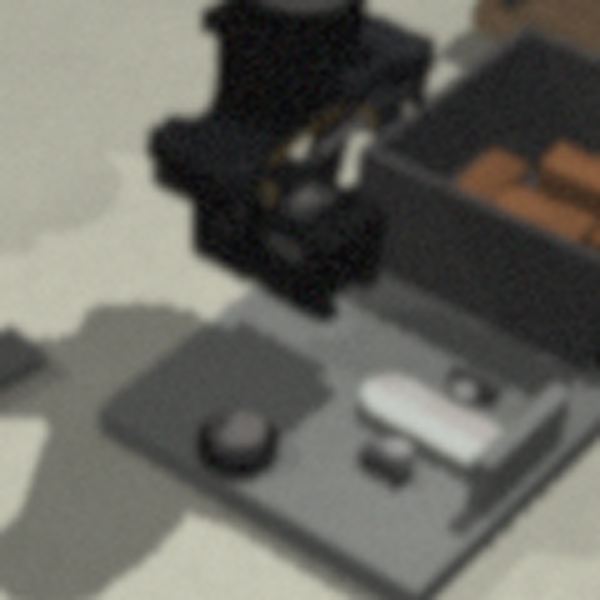

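View pics/k3t.png

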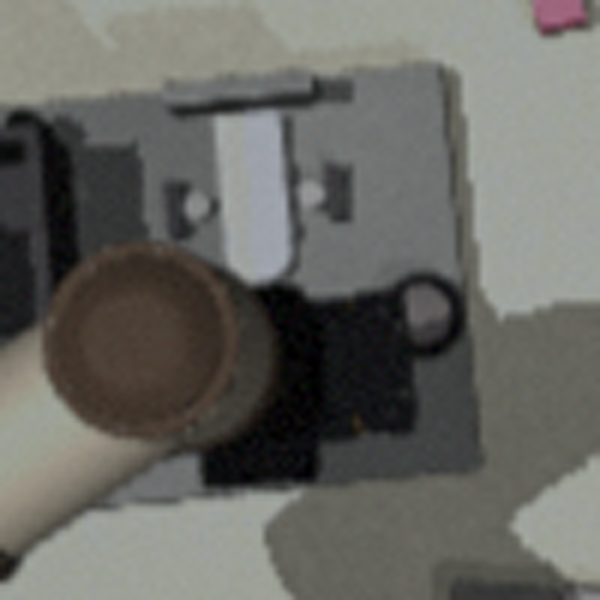

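```bash
python3 -c "
from plan import *
from h import *
S,T=caps()
f=lambda X,Y:(160+(X+.5)/6-.5,150+(Y+.5)/6-.5)
for y in (125,150,180,210,240):
  row=T.img[:,:,0].astype(float)
  v=f(0,y)[1]; r0=int(round(v))
  line=row[r0,190:214]; 
  # subpixel edges at half level
  hi=np.median(line[9:15]);
  us=np.arange(190,214)
  L=None
  mid=(hi+110)/2
  i=[k for k in range(3,12) if line[k]<mid<=line[k+1]]; j=[k for k in range(12,23) if line[k]>=mid>line[k+1]]
  if i and j:
    a=us[i[-1]]+(mid-line[i[-1]])/(line[i[-1]+1]-line[i[-1]]); b=us[j[0]]+(line[j[0]]-mid)/(line[j[0]]-line[j[0]+1])
    print(r0,hi,Mc(T.plane(a,r0,.037)),Mc(T.plane(b,r0,.037)))
  else: print(line.astype(int))
g=lambda X,Y:(230+(X+.5)/5-.5,100+(Y+.5)/5-.5)
for P in [(365,380),(392,432),(455,400),(375,395)]: print(Mc(S.plane(*g(*P),.037)))
"
```

```text
170 168.5 [ 99.9 -74.9] [  96. -113.]
175 169.5 [ 81.4 -74.8] [  77.5 -113. ]
180 167.5 [ 62.9 -75.2] [  59.1 -112.8]
185 163.5 [ 44.6 -74.8] [  40.7 -113.4]
190 167.5 [ 26.3 -74.7] [  22.5 -112.5]
[ -0.2 -92.5]
[  41.4 -120.9]
[ 54.1 -70.5]
[ 13.1 -99.9]
```

Call:
play_rows(deltas=[255,0,5,1,0,255,0,10,1,0,255,0,12,0,0,255,0,12,0,0,255,0,12,0,0,255,0,9,0,0,255,0,6,0,0,255,0,3,0,0,255,0,3,0,0,255,0,0,0,0])

```text
time_s: 53.8
tcp_pos: [0.4502, 0.1271, 0.0486]
ee_rot: [[0.994, 0.001, -0.109], [0.109, 0.0, 0.994], [0.001, -1.0, 0.0]]
wrist_force: [-0.5, 0.2, -4.8]
gripper_width: 0.686
```

```bash
python3 -c "
from plan import *
s,p,q=st(); print(p,Mc(p),np.degrees(q),s['wrist_force'],s['moment'])
from h import *
S,T=caps(); crop(S.img,230,100,350,220,'k4s'); crop(T.img,160,150,260,250,'k4t')"
```

```text
[0.45023391 0.12710232 0.0486435 ] [-68.1 -93.9] 6.2431305151046095 [-0.54776243  0.22249592 -4.78225378] [ 0.03771145 -0.17176376  0.0324531 ]
```

View pics/k4s.png

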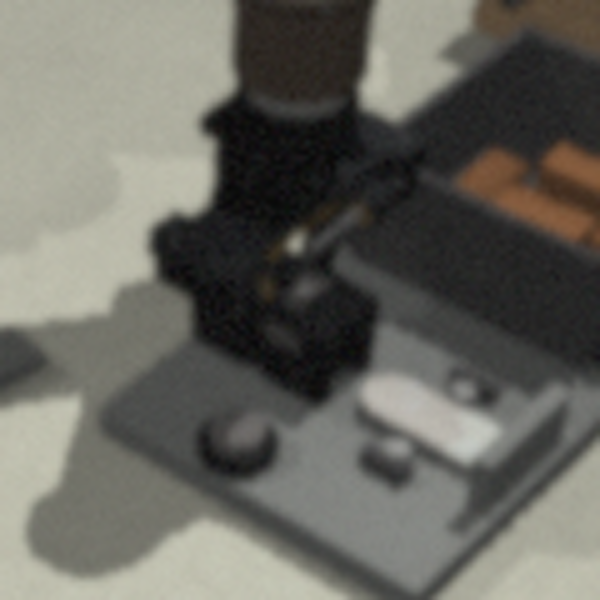

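View pics/k4t.png

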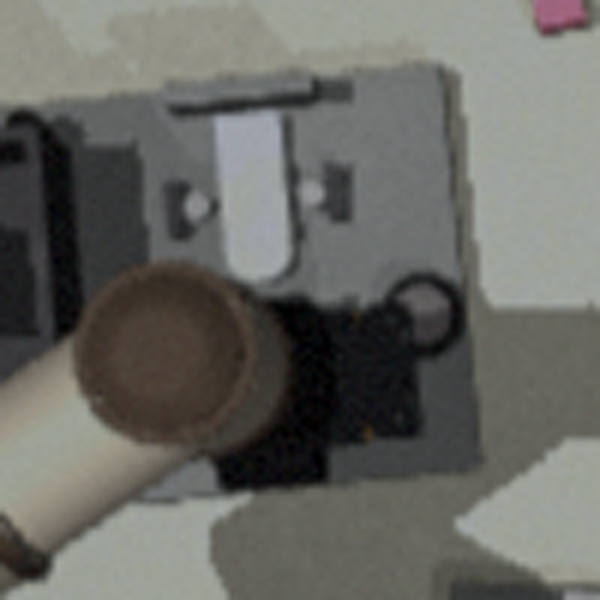

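Call:
play_rows(deltas=[255,0,1,0,0,255,0,1,0,0,255,0,0,0,0,255,0,0,0,0,255,0,0,0,0,255,0,0,0,0,255,0,0,0,0,255,0,0,0,0,255,0,0,0,0,255,0,0,0,0])

```text
time_s: 54.9
tcp_pos: [0.4503, 0.1272, 0.0482]
ee_rot: [[0.994, 0.001, -0.109], [0.109, 0.0, 0.994], [0.001, -1.0, 0.0]]
wrist_force: [-3.7, 0.6, 8.2]
gripper_width: 0.688
```

```bash
python3 -c "
from plan import *
s,p,q=st(); print(p,Mc(p),np.degrees(q),s['wrist_force'],s['moment'])"
```

```text
[0.45025715 0.12716462 0.0482166 ] [-68.1 -93.8] 6.262764050848449 [-3.69980319  0.6125583   8.21499803] [-0.06379161  1.05308507 -0.12520301]
```

Call:
play_rows(deltas=[255,0,-1,0,0,255,3,0,0,0,255,4,0,0,0,255,4,0,0,0,255,4,0,0,0,255,4,0,0,0,255,4,0,0,0,255,4,0,0,0,255,0,0,0,0,255,0,0,0,0])

```text
time_s: 55.9
tcp_pos: [0.4758, 0.129, 0.0482]
ee_rot: [[0.994, -0.002, -0.109], [0.109, -0.002, 0.994], [-0.002, -1.0, -0.001]]
wrist_force: [-5.2, -2.2, 5.4]
gripper_width: 0.687
```

```bash
python3 -c "
from plan import *
s,p,q=st(); print(p,Mc(p),np.degrees(q),s['wrist_force'],s['moment'])
from h import *
S,T=caps(); crop(S.img,230,100,350,220,'k5s')"
```

```text
[0.47579868 0.12896233 0.04822558] [-42.5 -94.8] 6.247871441386119 [-5.24868029 -2.2259618   5.4458696 ] [-0.31083227  1.25138291  0.09404485]
```

View pics/k5s.png

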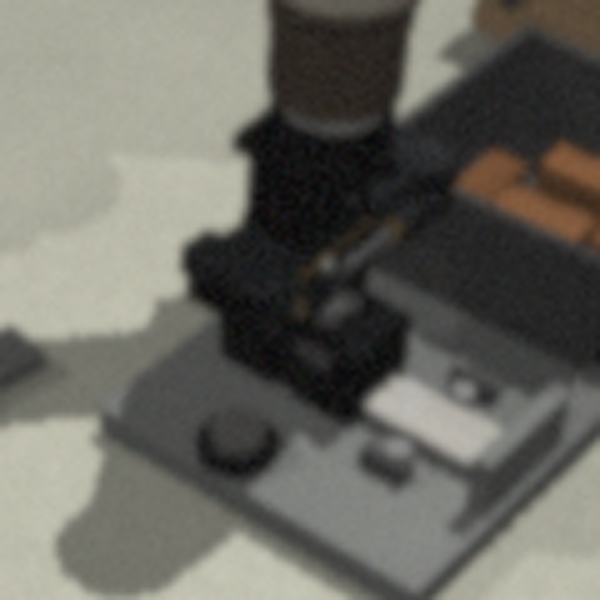

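Call:
play_rows(deltas=[255,4,0,-1,0,255,4,0,0,0,255,4,0,0,0,255,4,0,0,0,255,4,0,0,0,255,4,0,0,0,255,4,0,0,0,255,4,0,0,0,255,4,0,0,0,255,0,0,0,0])

```text
time_s: 57.0
tcp_pos: [0.5102, 0.132, 0.0481]
ee_rot: [[0.994, -0.006, -0.108], [0.108, -0.003, 0.994], [-0.006, -1.0, -0.002]]
wrist_force: [-8.2, 1.1, 9.8]
gripper_width: 0.688
```

```bash
python3 -c "
from plan import *
s,p,q=st(); print(p,Mc(p),np.degrees(q),s['wrist_force'],s['moment'])"
```

```text
[0.5101626  0.13196025 0.04805174] [ -8.  -95.5] 6.214752357524179 [-8.21687225  1.08134453  9.77908471] [ 0.22877525  2.51303787 -0.08597369]
```

Call:
play_rows(deltas=[255,4,-1,0,0,255,5,0,0,0,255,5,0,0,0,255,5,0,0,0,255,5,0,0,0,255,5,0,0,0,255,5,0,0,0,255,5,0,0,0,255,4,0,0,0,255,0,0,0,0])

```text
time_s: 58.0
tcp_pos: [0.5531, 0.137, 0.048]
ee_rot: [[0.994, -0.006, -0.108], [0.108, -0.002, 0.994], [-0.006, -1.0, -0.001]]
wrist_force: [-5.8, 1.8, 1.5]
gripper_width: 0.688
```

```bash
python3 -c "
from plan import *
s,p,q=st(); print(p,Mc(p),np.degrees(q),s['wrist_force'],s['moment'])
from h import *
S,T=caps(); crop(S.img,230,100,350,220,'k6s')"
```

```text
[0.55308022 0.13702147 0.04796862] [ 35.2 -95.1] 6.195188646996908 [-5.80446676  1.79086056  1.48377762] [ 0.52291773  1.81949638 -0.04593448]
```

View pics/k6s.png

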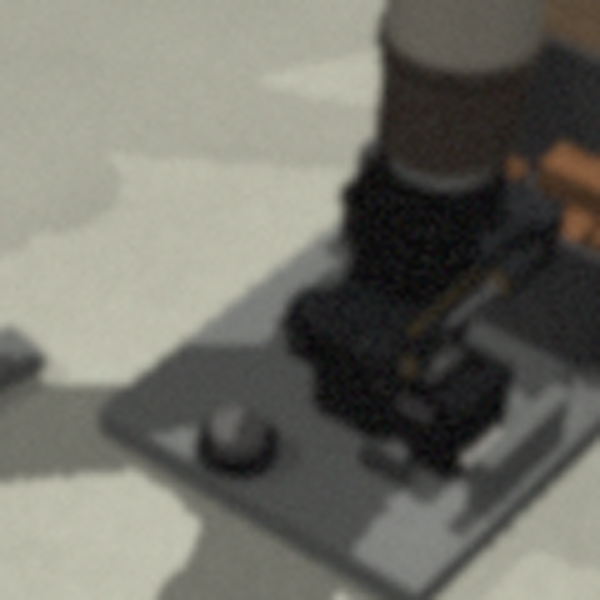

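Call:
play_rows(deltas=[255,3,0,0,0,255,3,0,0,0,255,3,0,0,0,255,3,0,0,0,255,3,0,0,0,255,3,0,0,0,255,2,0,0,0,255,0,0,0,0,255,0,0,0,0,255,0,0,0,0])

```text
time_s: 59.1
tcp_pos: [0.5708, 0.1392, 0.048]
ee_rot: [[0.994, -0.009, -0.107], [0.107, -0.002, 0.994], [-0.01, -1.0, -0.001]]
wrist_force: [-12.8, 4.1, 6.8]
gripper_width: 0.687
```

```bash
python3 -c "
from plan import *
s,p,q=st(); print(p,Mc(p),np.degrees(q),s['wrist_force'],s['moment'])
from h import *
S,T=caps(); crop(S.img,270,120,370,220,'k7s')"
```

```text
[0.57080135 0.1391783  0.0479739 ] [ 53.  -94.9] 6.118897447799821 [-12.78966177   4.14574849   6.8043589 ] [ 1.25684517  3.60269154 -0.22356012]
```

View pics/k7s.png

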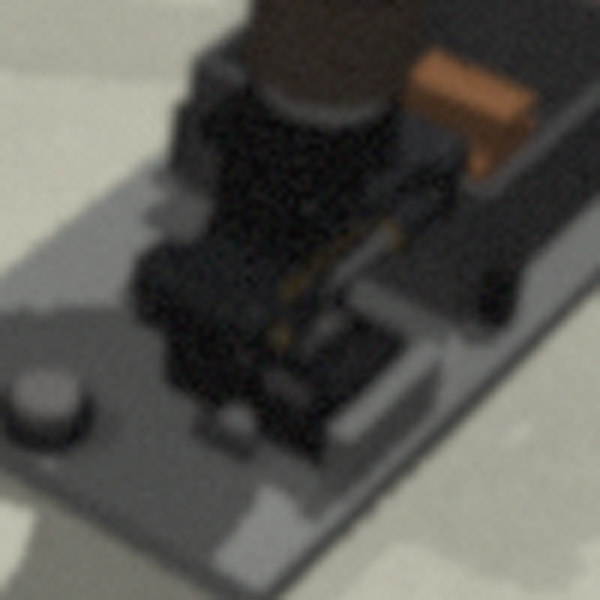

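Call:
play_rows(deltas=[255,3,0,0,0,255,3,0,0,0,255,2,0,0,0,255,0,0,0,0,255,0,0,0,0,255,0,0,0,0,255,0,0,0,0,255,0,0,0,0,255,0,0,0,0,255,0,0,0,0])

```text
time_s: 60.2
tcp_pos: [0.5714, 0.1392, 0.0478]
ee_rot: [[0.994, -0.024, -0.107], [0.107, -0.006, 0.994], [-0.025, -1.0, -0.003]]
wrist_force: [-31.0, 7.5, 18.5]
gripper_width: 0.687
```

```bash
python3 -c "
from plan import *
s,p,q=st(); print(p,Mc(p),np.degrees(q),s['wrist_force'],s['moment'])"
```

```text
[0.57140913 0.13916837 0.04775244] [ 53.6 -95. ] 6.129713073666662 [-30.97906312   7.48091691  18.4795382 ] [2.84943517 8.80497462 0.07058174]
```

Call:
play_rows(deltas=[255,-3,-1,0,0,255,-3,-1,0,0,255,-3,0,0,0,255,-2,0,0,0,255,0,0,0,0,255,0,0,0,0,255,0,0,0,0,255,0,0,0,0,255,0,0,0,0,255,0,0,0,0])

```text
time_s: 61.2
tcp_pos: [0.5708, 0.1389, 0.0493]
ee_rot: [[0.994, -0.004, -0.107], [0.107, -0.001, 0.994], [-0.004, -1.0, -0.0]]
wrist_force: [-4.2, 2.2, -4.7]
gripper_width: 0.69
```

```bash
python3 -c "
from plan import *
s,p,q=st(); print(p,Mc(p),np.degrees(q),s['wrist_force'],s['moment'])"
```

```text
[0.57076579 0.13893421 0.04933361] [ 53.  -95.2] 6.14794875007058 [-4.21414845  2.16194115 -4.73081112] [ 0.98853261  1.42322813 -0.11288015]
```

Call:
play_rows(deltas=[255,0,1,0,0,255,0,0,0,0,0,0,0,0,0,0,0,0,0,0,0,0,0,0,0,0,0,0,0,0,0,0,0,0,0,0,0,-10,0,0,0,0,-20,0,0,0,0,-30,0,0])

```text
time_s: 62.2
tcp_pos: [0.5715, 0.1388, 0.1094]
ee_rot: [[0.994, -0.003, -0.109], [0.109, -0.002, 0.994], [-0.003, -1.0, -0.001]]
wrist_force: [0.5, -0.6, 0.4]
gripper_width: 1.0
```

Call:
play_rows(deltas=[0,0,-30,0,0,0,0,-30,0,0,0,-20,0,-10,0,0,-35,0,-20,0,0,-40,0,-20,0,0,-40,0,-20,0,255,-30,0,-20,0,255,0,0,0,0,255,0,0,0,0,255,0,0,0,0])

```text
time_s: 63.2
tcp_pos: [0.4193, 0.0325, 0.1703]
ee_rot: [[0.994, 0.002, -0.109], [0.109, 0.001, 0.994], [0.002, -1.0, 0.0]]
wrist_force: [0.8, -0.1, 1.1]
gripper_width: 0.723
```

```bash
python3 -c "
from plan import *
s,p,q=st(); print(p,Mc(p),np.degrees(q),s['wrist_force'])
from h import *
S,T=caps('e'); crop(S.img,250,90,400,220,'k8s'); crop(T.img,95,145,255,250,'k8t',5)"
```

```text
[0.41930196 0.03252744 0.17034816] [-109.1 -184.5] 6.25680319134936 [ 0.77026736 -0.07365207  1.09864657]
```

View pics/k8s.png

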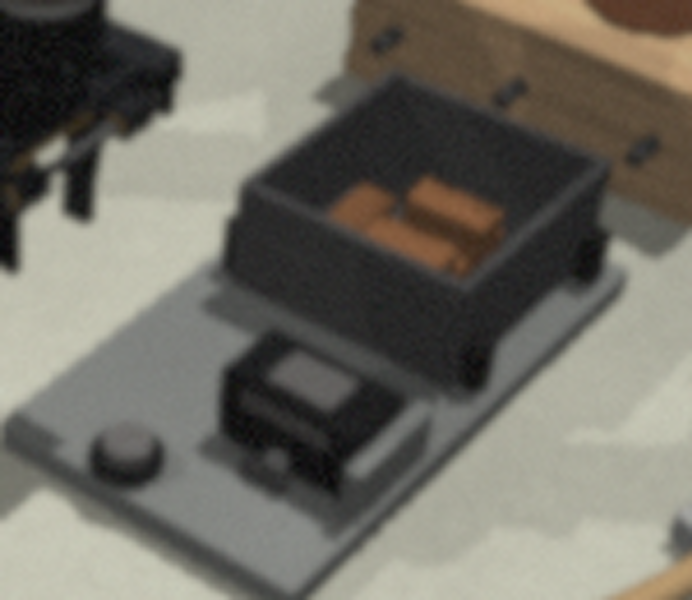

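View pics/k8t.png

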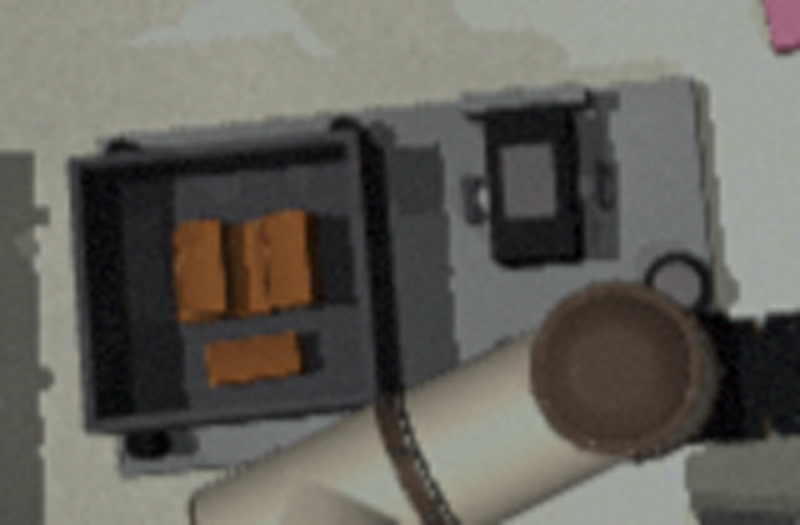

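```bash
python3 -c "
from plan import *
from h import *
S,T=caps()
f=lambda X,Y:(95+(X+.5)/5-.5,145+(Y+.5)/5-.5)
g=lambda X,Y:(250+(X+.5)*150/692-.5,90+(Y+.5)*150/692-.5)
for P in [(527,182),(493,205),(572,108),(585,255),(510,265)]: print(Mc(T.plane(*f(*P),.085)))
X,e=tri(T,f(527,182),S,g(312,378)); print(X,e,Mc(X))
print(W(-30,-190))
plan([(*W(-29.5,-189.5),.08,6.2,6)],255)
"
```

```text
[ 50.6 -94.3]
[ 36.7 -69.3]
[  99.8 -130.3]
[  -4.7 -130.3]
[ -6.5 -77.6]
[0.56863575 0.13985591 0.08450239] 0.0008213748559215221 [ 51. -94.]
(np.float64(0.4985509868978932), np.float64(0.03566864972983444))
t 63.4 tcp [0.4187 0.0324 0.1694] yaw 6.3 w 0.537 F [-0.2  0.1  0.3] J [  27.    5.  -31.    0.  -54. -111.]
255,13,15,-1,0, 255,13,15,-1,0, 255,14,15,-1,0, 255,13,15,-1,0, 255,14,15,-0,0, 255,13,14,-1,0.001
end [0.4988 0.0362 0.0804] 6.2
```

Call:
play_rows(deltas=[255,0,0,0,-0.14,255,0,0,0,-0.14,255,0,0,0,-0.14,255,0,0,0,-0.14,255,0,0,0,-0.14,255,0,0,0,-0.14,255,0,0,0,-0.14,255,0,0,0,-0.14,255,0,0,0,-0.14,255,0,0,0,-0.14])

```text
time_s: 64.4
tcp_pos: [0.4184, 0.0322, 0.1693]
ee_rot: [[0.056, -0.001, -0.998], [0.998, -0.0, 0.056], [-0.0, -1.0, 0.001]]
wrist_force: [0.3, -0.0, 0.0]
gripper_width: 0.007
```

```bash
python3 -c "
from plan import *
plan([(*W(-29.5,-189.5),.08,96.2,8)],255)
"
```

```text
t 64.4 tcp [0.4184 0.0322 0.1693] yaw 86.8 w 0.007 F [ 0.3 -0.   0. ] J [ 27.   5. -31.   0. -54. -30.]
255,1,11,-10,-0.021, 255,1,11,-10,-0.02, 255,1,11,-10,-0.021, 255,0,11,-10,-0.02, 255,0,11,-10,-0.021, 255,0,11,-10,-0.02, 255,-0,12,-10,-0.021, 255,-0,11,-11,-0.02
end [0.4994 0.0366 0.0803] 96.2
```

Call:
play_rows(deltas=[255,1,11,-10,-0.021,255,1,11,-10,-0.02,255,1,11,-10,-0.021,255,0,11,-10,-0.02,255,0,11,-10,-0.021,255,0,11,-10,-0.02,255,0,12,-10,-0.021,255,0,11,-10,-0.02,255,0,0,0,0,255,0,0,0,0])

```text
time_s: 65.4
tcp_pos: [0.498, 0.0358, 0.0801]
ee_rot: [[-0.101, -0.001, -0.995], [0.995, -0.001, -0.101], [-0.0, -1.0, 0.001]]
wrist_force: [-0.1, 0.2, 0.2]
gripper_width: 0.007
```

```bash
python3 -c "
from plan import *
plan([(*W(-29.5,-189.5),.036,96.2,8)],255); print(Mc(st()[1]))
from h import *
S,T=caps('f'); crop(S.img,230,100,350,220,'p1s')"; python3 bl.py
```

```text
t 65.4 tcp [0.498  0.0358 0.0801] yaw 95.8 w 0.007 F [-0.1  0.2  0.2] J [ 23.  19. -28.   0. -43. -17.]
255,0,6,-0,-0.001, 255,0,5,-0,-0.001, 255,0,6,-0,-0.001, 255,0,5,-0,-0.001, 255,0,6,-0,-0.001, 255,0,5,-0,-0.001, 255,0,6,-1,-0, 255,0,5,-0,-0.001
end [0.499  0.0359 0.0361] 96.2
[ -30.5 -189.9]
```

View pics/p1s.png

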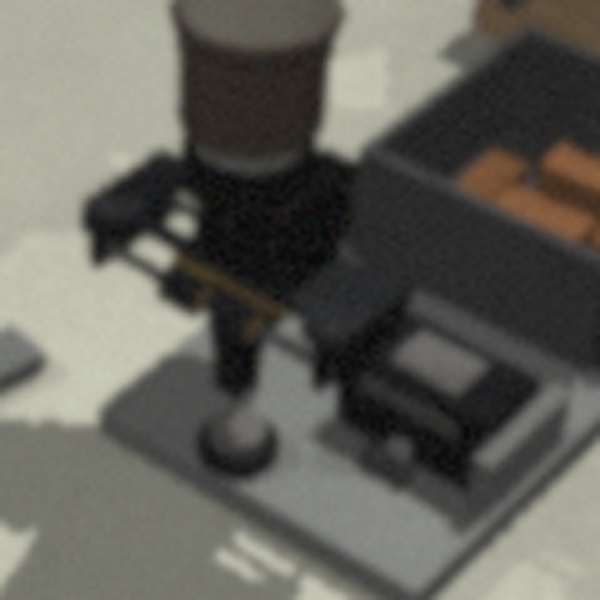

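View pics/scene_f.png

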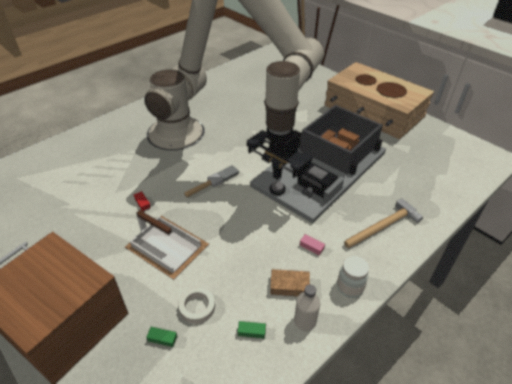

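Call:
play_rows(deltas=[255,0,12,0,0,255,0,12,0,0,255,0,6,0,0,255,0,4,0,0,255,0,3,0,0,255,0,3,0,0,255,0,3,0,0,255,0,3,0,0,255,0,0,0,0,255,0,0,0,0])

```text
time_s: 66.6
tcp_pos: [0.4979, 0.0356, 0.0406]
ee_rot: [[-0.104, 0.001, -0.995], [0.995, -0.001, -0.104], [-0.001, -1.0, -0.0]]
wrist_force: [-17.0, 1.4, 46.6]
gripper_width: 0.006
```

Call:
play_rows(deltas=[255,0,-5,0,0,255,0,-10,0,0,255,0,-20,0,0,255,0,-30,0,0,255,0,-30,0,0,255,0,-30,0,0,255,-20,-10,0,0,255,-20,0,0,0,255,0,0,0,0,255,0,0,0,0])

```text
time_s: 67.6
tcp_pos: [0.5023, -0.0042, 0.1694]
ee_rot: [[-0.101, 0.0, -0.995], [0.995, 0.0, -0.101], [0.0, -1.0, -0.0]]
wrist_force: [-0.5, 0.1, -0.7]
gripper_width: 0.004
```

```bash
python3 -c "
from plan import *
s,p,q=st(); print(p,s['wrist_force'])
from h import *
S,T=caps('g'); crop(S.img,230,90,390,220,'q1s')"; python3 bl.py
```

```text
[ 0.50234515 -0.00418263  0.16942807] [-0.50010561  0.12450194 -0.70360917]
```

View pics/q1s.png

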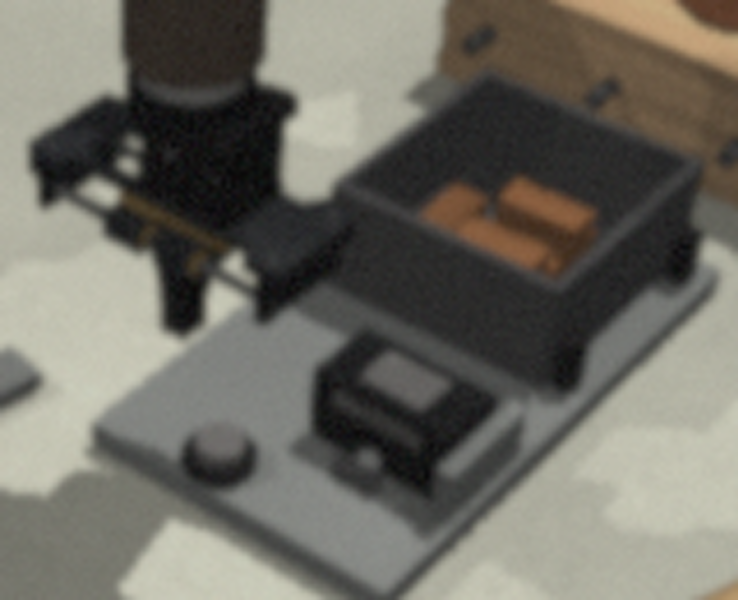

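View pics/top_g.png

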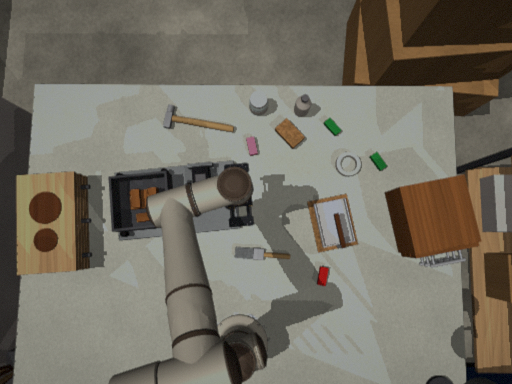

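```bash
python3 -c "
from station import r
print(r.finish_job())"
```

```text
the job is handed in; nothing more can be done
None
```

The job is done and handed in at about 68 s, in the order asked; no verdict came back.

- **Tray:** I tipped it against the tub's rim and all three blanks slid in. I levelled it on the rim and set it flat and centred on the cork mat. Pressing it onto the mat peaked at about 43 N on the wrist, through the fingers.
- **Loose blanks:** The three brown ones went into the tub. The middle one had been knocked a few centimetres aside, so I measured it again before gripping it. The red, pink and green look-alikes were not touched.
- **Battery:** I slid it along the rail past the rollers until it met the end stop. At the stop, 8 mm more command moved it only 0.6 mm. After I let go, the cameras put its centre at machine x of about 51 mm; I put home at about 50 mm, and the stop halts it 1 mm past.
- **Start button:** I pressed it last, with closed fingers. It bottomed out at about 47 N, well above the 5 N needed, and I let go straight away.

In the last pictures:
- No brown blank is left on the bench. Three lie visible on top in the tub over the first layer.
- The tray is on its mat, and the tape and sanding block are where they started.
- The gripper is clear of everything.

I did not measure the button springing back.

Two readings disagreed slightly. The button's top was about 5 mm higher by touch than by camera, and the rail's centre line read within 2 mm of the stated one.

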